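# Seat the gearbox cover and lock its filler cap

## Robot

A 7-joint arm with a two-finger parallel gripper is mounted at the origin on a cart in front of the work surface, level with it; the furniture and walls round the work are solid. World frame = base frame: x ahead of the robot, y to its left, z up, the work surface at z = 0. Lengths are in m, angles in rad, forces in N, time in s.
With the tool pointing down it reaches from about 0.4 to 0.75 m from the base axis. Payload 19.5 kg.
Tool frame: the origin (TCP) lies on the centre line of the jaws, within the pads' length; the fingertips stand 8 mm ahead of it and the grasp point (between the pads) lies 11 mm behind it; x points along the fingers, y is the direction in which the jaws open and shut, and the axes are right-handed (so a half turn about x gives the same grasp; the last joint's range is limited). The gripper opens to 85 mm and grips with 20 to 120 N. Pads are 22 mm wide; open, the fingers measure 114 mm over their backs; the gripper's body (76 mm by 85 mm) begins 54 mm behind the grasp point. The pads swing forward as they close: fully open they stand 13 mm farther back than shut.
Start: joints at [1.164, 0.707, -0.028, 1.485, 0.022, 0.951, -0.075], TCP at [0.205, -0.537, 0.216] pointing down, gripper open.
Joint ranges: [-2.71, 2.71], [-0.32, 2.16], [-1.57, 1.52], [0, 2.45], [-1.46, 4.6], [0, 2.02], [-2.83, 2.83]. Speed limits (rad/s): [1.89, 1.89, 2.57, 2.57, 3.01, 3.01, 3.01].

## Interface

Orientations are given as a rotation vector (axis times angle).
In Python, from rig import manip gives the robot as it stands. The module is installed in compiled form; this text tells all that it offers.
- The arm moves only by the tool drive_tool, never from a script. Its argument "deltas" is one flat list of numbers, 5 for each row, row after row: the shift along the tool's x, y, z in mm, then the turn about the tool's x in rad, then the closure, from -1 (fully open) to 1 (shut). In form: [dx, dy, dz, roll, fingers, dx, dy, dz, roll, fingers, ...]. A call has 1 to 20 rows; each row shifts and turns the commanded pose from where the row before left it, along the tool's axes as they then stand; what a row does not reach is not made up. A row lasts 1/12 s, in which the tool goes at most 41.7 mm and 7.16 degrees, less where a joint would pass 70% of its speed; a pose out of reach is approached as far as the arm can. A call with a gripper value outside its range is refused whole. The fingers move at their own pace and stop on an object; "squeeze" is the grip in N (left out, the last holds). Time passes only in rows, so rows that do not move let the fingers close. It gives the time, the measured TCP pose, the force and the opening at its end, in the units of the state.
- manip.state(): the state, without advancing time (a new reading comes with each control period).
- manip.camera(name): name is "side" or "top"; returns a dict with "frame" (420x560x3 uint8, blue, green, red), "depth" (420x560 float32, m along the optical axis (not along the pixel's ray), 0 where there is no reading), "intrinsics" (3x3 intrinsics, pixels), "cam_to_world" (4x4, takes a point from camera to world coordinates). Camera axes: x right, y up, looking along -z (the intrinsics and any distortion apply to the point x, -y, -z); pixel columns grow to the right and rows downward; lengths in m; the calibration is good to about 2 mm. A picture is of the moment at which its call begins.
- manip.sign_off(): hands the job in, once; it reports no verdict.
Trained networks look in the newest picture that a camera, given by its name, has taken for a name from the list of things; names that differ only in an ending like _2 or _b are one class to them, and where a whole thing is asked for, a point or a joint stands for the part that bears it (a point fixed in the world has none). Each returns a list of dicts, best first, with "confidence" (0 to 1); they miss things now and then, are a little off and sometimes report something else, mostly with a low value. They report only what shows in the picture. A call takes as long as a camera call.
- manip.find_in(name, camera): "position" ([x, y, z] in m, in world coordinates, good to about 4 mm: the middle of the surface that is visible of it).
- manip.silhouettes(name, camera): "mask" (420x560 bool, what is visible of it).
- manip.pinpoint(name, camera): "position" ([x, y, z] in m, in world coordinates, good to about 4 mm: a listed point, or the origin of a listed thing).
The state is a dict: "time": time; "q": joint angles; "joint_velocities": joint speeds; "effort": joint torques, N m; "position": TCP position; "tool_rot": TCP orientation; "force": force on the tool from outside, world axes, zero at the start; "wrist_torque": the same for the moment, N m; "finger_gap": finger opening in m.
Only numpy, scipy, OpenCV 4.12 (cv2) and the standard library are available. Lean on these libraries where they do the work, as an engineer would, in place of code of your own. Each camera call takes 0.05 s, during which the arm holds its last target.

## Task

Tighten the four lever nuts on the blue gearbox cover clockwise, about half a turn each, in cross order so that the cover goes down evenly: turn one right round to its stop, then the one diagonally opposite, then the other two. When all four are tight, twist the yellow filler cap in the middle clockwise until its lugs lock at the stop. Leave the things standing round the gearbox alone.

Things in the scene. Friction and masses are not known exactly. Their poses are not given: they have to be found in the camera images.
- gearbox: Cast aluminium gearbox housing, 132 x 175 mm, 90 mm high, fixed; blue cover on top. Origin: centre of its underside, on the bench; x along the short side, y along the long side, z up. The four nuts' upright axes stand at (x, y) mm: a (+48, +68), b (+48, -68), c (-48, -68), d (-48, +68); a and c are diagonally opposite, and b and d.
- cover_mid (a point): Middle of the blue cover's underside (plate 134 x 176 x 10 mm, lever nut near each corner, filler cap on a neck in the middle). It starts about 2.5 mm above its gasket; each nut turned home brings its own corner down, and all four seat it.
- nut_a (a joint): Angle (rad) of lever nut a, which is opposite nut c; grows clockwise seen from above. Loose at 0 to 0.4 at the start; hard stop, tight, at 3.3. At value v its arm points to heading (100 degrees - v), counted anticlockwise from the gearbox's +x, so it swings round the cover's outer side. Thread friction 0.15 N m, about 4 N at the knob; stays where it is left.
- knob_a (a point): Middle of the upright round black knob on nut a's steel arm: 18 mm diameter, 36 mm from the nut's axis, its top 16 mm above this point, its lower end 20 mm below, just over the arm. About 147 mm over the bench at first, sinking up to 3 mm as the cover goes down. It revolves freely on its pin, so it can be held with a steady wrist and carried round, or pushed.
- nut_b (a joint): Angle (rad) of lever nut b, which is opposite nut d; grows clockwise seen from above. Loose at 0 to 0.4 at the start; hard stop, tight, at 3.3. At value v its arm points to heading (80 degrees - v), counted anticlockwise from the gearbox's +x, so it swings round the cover's outer side. Thread friction 0.15 N m, about 4 N at the knob; stays where it is left.
- knob_b (a point): Middle of the upright round black knob on nut b's steel arm: 18 mm diameter, 36 mm from the nut's axis, its top 16 mm above this point, its lower end 20 mm below, just over the arm. About 147 mm over the bench at first, sinking up to 3 mm as the cover goes down. It revolves freely on its pin, so it can be held with a steady wrist and carried round, or pushed.
- nut_c (a joint): Angle (rad) of lever nut c, which is opposite nut a; grows clockwise seen from above. Loose at 0 to 0.4 at the start; hard stop, tight, at 3.3. At value v its arm points to heading (280 degrees - v), counted anticlockwise from the gearbox's +x, so it swings round the cover's outer side. Thread friction 0.15 N m, about 4 N at the knob; stays where it is left.
- knob_c (a point): Middle of the upright round black knob on nut c's steel arm: 18 mm diameter, 36 mm from the nut's axis, its top 16 mm above this point, its lower end 20 mm below, just over the arm. About 147 mm over the bench at first, sinking up to 3 mm as the cover goes down. It revolves freely on its pin, so it can be held with a steady wrist and carried round, or pushed.
- nut_d (a joint): Angle (rad) of lever nut d, which is opposite nut b; grows clockwise seen from above. Loose at 0 to 0.4 at the start; hard stop, tight, at 3.3. At value v its arm points to heading (260 degrees - v), counted anticlockwise from the gearbox's +x, so it swings round the cover's outer side. Thread friction 0.15 N m, about 4 N at the knob; stays where it is left.
- knob_d (a point): Middle of the upright round black knob on nut d's steel arm: 18 mm diameter, 36 mm from the nut's axis, its top 16 mm above this point, its lower end 20 mm below, just over the arm. About 147 mm over the bench at first, sinking up to 3 mm as the cover goes down. It revolves freely on its pin, so it can be held with a steady wrist and carried round, or pushed.
- cap (a joint): Angle of the yellow bayonet filler cap in rad; grows as it is twisted clockwise seen from above. Starts unlocked at 0 to 0.25; its lugs are home against a hard stop at 1.2. While it turns it is drawn down 3 mm. Friction 0.12 N m; it stays where it is left.
- cap_grip (a point): On the cap's axis (the middle of the cover), in its upright grip bar: 46 mm long, 12 mm thick; the bar's top is 10 mm above this point, and 14 mm of bar stand below it. x of this frame runs along the bar, z up; it turns with the cap. About 172 mm over the bench at the start, 5 mm less at the end.
- bush_brass: Flanged brass bush, 40 mm diameter, 28 mm high, standing loose on the bench; origin at the centre of its underside. A bystander: leave it alone.
- grease_tin: Yellow and blue grease tin, 67 mm diameter, 32 mm high, standing loose on the bench; origin at the centre of its underside. A bystander: leave it alone.
- vee_block: Grey steel vee block, 43 x 57 x 46 mm, standing loose on the bench; origin at the centre of its underside. A bystander: leave it alone.

How it is judged:
By the outcome, as a careful person would: the job done as asked, in the order asked, and still so for the second after the job is handed in, with the robot touching nothing.
It also fails if it takes over 72 s, if anything falls off the work surface, if the arm or the gripper's body presses on something with over 40 N, if the wrist force passes 120 N, or if a joint passes its speed limit or range.

## Working session

There is one attempt and no reset: what is moved stays moved. The work goes in short steps, Python scripts to look and compute and a tool call to move; the robot and the scene stay as the last step left them, time stands still between calls to the robot, and variables do not carry over. Pictures are saved under pics/ and viewed, and the job is handed in when it is done.

Besides the shell and the picture viewer there is one more tool, called after "Emit:" by a JSON object that holds its "api" and its "payload", one argument or row to a line. drive_tool: Moves the arm, as the interface text tells. Its arguments: {"type":"object","properties":{"deltas":{"type":"array"},"squeeze":{"type":"number"}},"required":["deltas"]}

```bash
mkdir -p pics; ls
python3 - <<'E'
from rig import manip
import cv2,numpy as np
s=manip.state()
for k,v in s.items(): print(k,np.round(v,4))
for c in("top","side"):
    r=manip.camera(c); cv2.imwrite(f"pics/{c}0.png",r["frame"]); print(c,np.round(r["cam_to_world"],3).tolist(),r["intrinsics"].tolist())
    for n in("gearbox","knob_a","cap_grip","cover_mid","bush_brass","grease_tin","vee_block"):
        print(n,[(np.round(d["position"],4).tolist(),round(d["confidence"],2)) for d in manip.pinpoint(n,c)][:6])
E
```

```text
pics
time 0.0
q [ 1.1643  0.7071 -0.0276  1.485   0.022   0.9509 -0.0755]
joint_velocities [-0.001   0.0004 -0.0013  0.0002 -0.0001  0.0001  0.0015]
effort [ 1.40000e-03 -8.83210e+01  1.23530e+00 -2.36157e+01  1.69000e-02
  6.60000e-03 -0.00000e+00]
position [ 0.205  -0.5369  0.2154]
tool_rot [ 2.0227  0.3741 -2.0231]
force [-0.0198 -0.2051 -0.2445]
wrist_torque [-0.0318 -0.043   0.0079]
finger_gap 0.0856
top [[-0.013, 0.985, -0.171, 0.355], [-1.0, -0.014, -0.008, 0.261], [-0.011, 0.171, 0.985, 1.062], [0.0, 0.0, 0.0, 1.0]] [[537.7747643691922, 0.0, 276.15152023314], [0.0, 537.7747643691922, 210.05258915352553], [0.0, 0.0, 1.0]]
gearbox [([0.49, 0.1833, 0.0036], 0.93)]
knob_a [([0.4151, 0.176, 0.1477], 0.53), ([0.5645, 0.1838, 0.1448], 0.46), ([0.4748, 0.2983, 0.1488], 0.45), ([0.5113, 0.0694, 0.144], 0.41)]
cap_grip []
cover_mid [([0.4919, 0.179, 0.0909], 0.73), ([0.3343, 0.2452, 0.0013], 0.46)]
bush_brass [([0.5323, 0.4469, 0.0016], 0.61)]
grease_tin [([0.3345, 0.2448, 0.0011], 0.76)]
vee_block [([0.6963, 0.2632, 0.0011], 0.81)]
side [[1.0, -0.006, 0.012, 0.533], [0.014, 0.377, -0.926, -0.524], [0.001, 0.926, 0.377, 0.474], [0.0, 0.0, 0.0, 1.0]] [[534.6782377993317, 0.0, 282.97706152067906], [0.0, 534.6782377993317, 208.9897023276845], [0.0, 0.0, 1.0]]
gearbox [([0.4908, 0.1851, -0.0035], 0.8)]
knob_a [([0.5138, 0.0687, 0.1501], 0.86), ([0.5665, 0.1834, 0.1479], 0.62), ([0.4787, 0.2961, 0.1451], 0.57), ([0.5391, 0.4492, -0.0014], 0.32)]
cap_grip [([0.4918, 0.1811, 0.1706], 0.61)]
cover_mid [([0.4951, 0.1819, 0.0911], 0.92)]
bush_brass []
grease_tin [([0.3351, 0.2455, 0.0014], 0.84)]
vee_block [([0.6939, 0.2647, -0.0005], 0.72)]
```

View pics/top0.png

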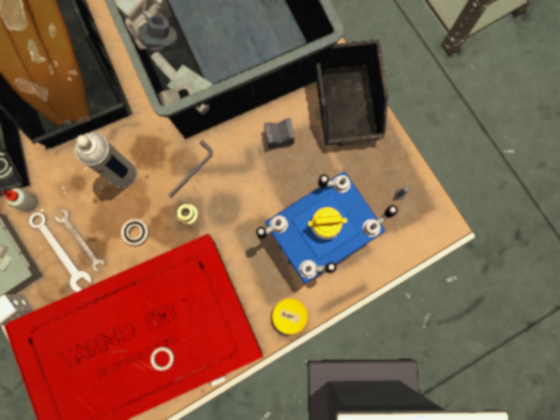

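View pics/side0.png

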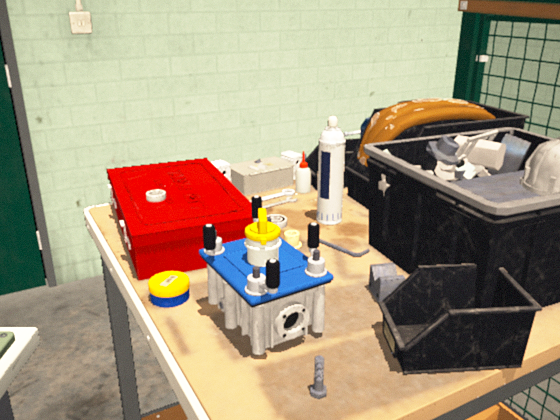

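```bash
cat > h.py <<'E'
from rig import manip
import cv2,numpy as np
from scipy.spatial.transform import Rotation as R
def cloud(r):
    d=r["depth"];K=r["intrinsics"];v,u=np.mgrid[:d.shape[0],:d.shape[1]]
    p=np.stack([(u-K[0,2])/K[0,0]*d,-(v-K[1,2])/K[1,1]*d,-d],-1)
    T=np.array(r["cam_to_world"]); w=p@T[:3,:3].T+T[:3,3]; w[d==0]=np.nan; return w
E
python3 - <<'E'
from h import *
from scipy.optimize import minimize
for c in("top","side"):
    r=manip.camera(c);w=cloud(r);f=r["frame"]
    hsv=cv2.cvtColor(f,cv2.COLOR_BGR2HSV)
    m=(hsv[...,0]>100)&(hsv[...,0]<125)&(hsv[...,1]>150)&(np.abs(w[...,0]-.49)<.16)&(np.abs(w[...,1]-.18)<.16)&(np.abs(w[...,2]-.1025)<.012)
    P=w[m]; print(c,m.sum(),"z",np.percentile(P[:,2],[5,50,95]))
    rect=cv2.minAreaRect((P[:,:2]*1000).astype(np.float32)); print(rect)
    for n in("nut_a","knob_a","cap","cap_grip"):
        for fn in("find_in","pinpoint"):
            try: print(n,fn,[(np.round(d["position"],4).tolist(),round(d["confidence"],2)) for d in getattr(manip,fn)(n,c)][:6])
            except Exception as e: print(n,fn,e)
    if c=="side":
        cv2.imwrite("pics/side_crop.png",cv2.resize(f[180:370,180:360],None,fx=4,fy=3.1))
    else: cv2.imwrite("pics/top_crop.png",cv2.resize(f[160:300,240:420],None,fx=4,fy=4))
    np.save(f"{c}_w.npy",w)
E
```

```text
top 4402 z [0.09967691 0.10304599 0.10697353]
((491.15533447265625, 182.43844604492188), (130.3341827392578, 172.416259765625), 32.61898422241211)
nut_a find_in [([0.4127, 0.1941, 0.1238], 0.83), ([0.4998, 0.0831, 0.1223], 0.79), ([0.5607, 0.1679, 0.1236], 0.71), ([0.5277, 0.4414, 0.0195], 0.43), ([0.5605, 0.1812, 0.1606], 0.21)]
nut_a pinpoint it knows: bush_brass, cap_grip, cover_mid, gearbox, grease_tin, knob, vee_block
knob_a find_in []
knob_a pinpoint [([0.5619, 0.1824, 0.1447], 0.61), ([0.4181, 0.1786, 0.1457], 0.57), ([0.5103, 0.0701, 0.1435], 0.5), ([0.4757, 0.2971, 0.1503], 0.43)]
cap find_in [([0.4896, 0.1857, 0.1601], 0.55)]
cap pinpoint it knows: bush_brass, cap_grip, cover_mid, gearbox, grease_tin, knob, vee_block
cap_grip find_in [([0.4914, 0.1823, 0.1613], 0.84)]
cap_grip pinpoint [([0.4929, 0.1817, 0.1682], 0.55), ([0.4779, 0.2968, 0.1492], 0.4)]
side 3110 z [0.09818574 0.1050927  0.10860638]
((493.0350646972656, 175.64300537109375), (131.9967041015625, 171.840576171875), 32.657711029052734)
nut_a find_in [([0.4195, 0.1709, 0.1338], 0.96), ([0.5685, 0.1758, 0.1332], 0.81), ([0.6822, 0.252, 0.0366], 0.67), ([0.4774, 0.2921, 0.1497], 0.64), ([0.4984, 0.0683, 0.1314], 0.57)]
nut_a pinpoint it knows: bush_brass, cap_grip, cover_mid, gearbox, grease_tin, knob, vee_block
knob_a find_in [([0.4802, 0.2877, 0.1474], 0.71), ([0.5117, 0.0627, 0.1486], 0.62), ([0.3369, 0.2262, 0.0343], 0.62), ([0.4173, 0.1699, 0.147], 0.56), ([0.5684, 0.1763, 0.1473], 0.5), ([0.6832, 0.255, 0.0375], 0.46)]
knob_a pinpoint [([0.5667, 0.1842, 0.1466], 0.74), ([0.4798, 0.2972, 0.1465], 0.71), ([0.5129, 0.0673, 0.1485], 0.71), ([0.417, 0.1769, 0.1437], 0.7)]
cap find_in [([0.4928, 0.1648, 0.1598], 0.62)]
cap pinpoint it knows: bush_brass, cap_grip, cover_mid, gearbox, grease_tin, knob, vee_block
cap_grip find_in [([0.4918, 0.163, 0.1578], 0.88), ([0.4958, 0.1621, 0.1066], 0.65)]
cap_grip pinpoint [([0.4913, 0.1823, 0.1722], 0.74)]
```

```bash
sleep 0.1; ls pics
```

```text
side0.png
side_crop.png
top0.png
top_crop.png
```

View pics/top_crop.png

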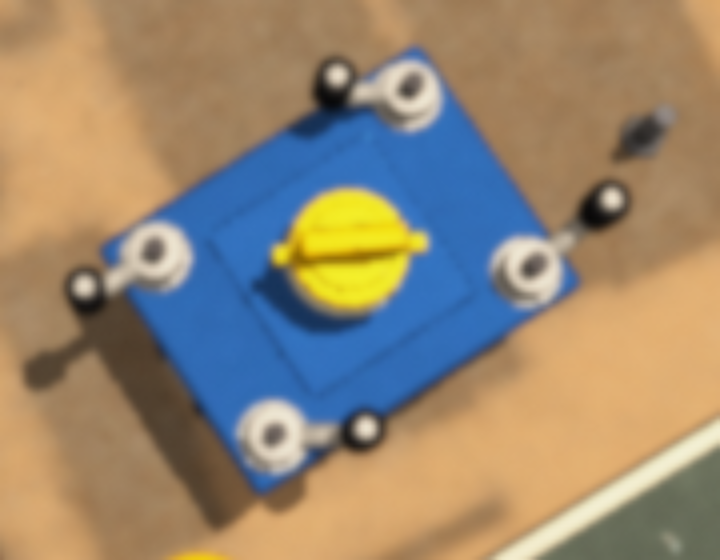

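View pics/side_crop.png

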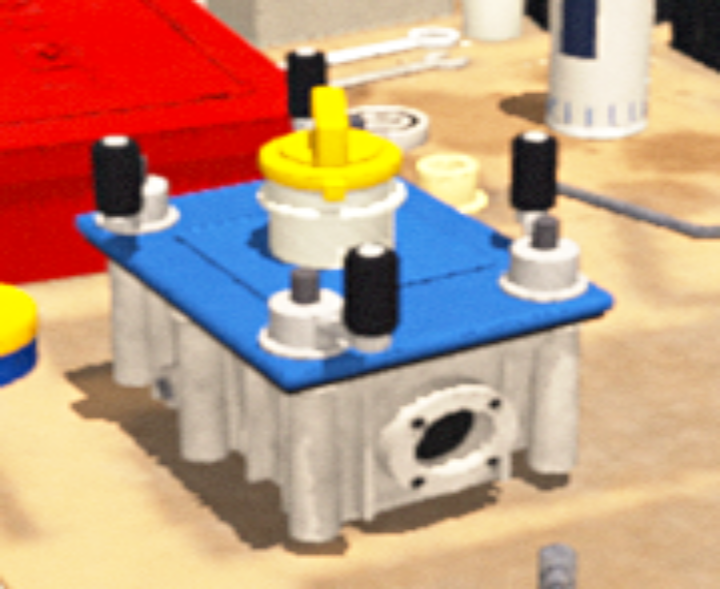

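```bash
cat >> h.py <<'E'
C=np.array([.4915,.182]);YAW=np.radians(32.6)
Rg=np.array([[np.cos(YAW),-np.sin(YAW)],[np.sin(YAW),np.cos(YAW)]])
AX=dict(a=(48,68),b=(48,-68),c=(-48,-68),d=(-48,68));H0=dict(a=100,b=80,c=280,d=260)
def g2w(p): return C+Rg@(np.array(p)/1000)
def w2g(p): return Rg.T@(np.array(p)-C)*1000
def knob(n,v):
    h=np.radians(H0[n])-v; return g2w(np.array(AX[n])+36*np.array([np.cos(h),np.sin(h)]))
E
python3 - <<'E'
from h import *
obs=dict(b=[(.5619,.1824),(.5667,.1842),(.5645,.1838),(.5665,.1834)],d=[(.4181,.1786),(.417,.1769),(.4151,.176)],c=[(.5103,.0701),(.5129,.0673),(.5113,.0694),(.5138,.0687)],a=[(.4757,.2971),(.4798,.2972),(.4748,.2983),(.4787,.2961)])
for n,o in obs.items():
    p=np.mean(o,0);d=w2g(p)-AX[n];print(n,p,w2g(p).round(1),"r",np.hypot(*d).round(1),"v",np.radians((H0[n]-np.degrees(np.arctan2(d[1],d[0])))%360).round(3))
# heights near each nut axis & cap
for c in("top","side"):
    w=np.load(c+"_w.npy").reshape(-1,3);w=w[~np.isnan(w[:,0])];g=(w[:,:2]-C)@Rg*1000
    for n,a in AX.items():
        m=np.hypot(*(g-a).T)<14; print(c,n,np.round(np.percentile(w[m,2],[50,90,97]),4))
    m=(np.abs(w[:,2]-.172)<.007)&(np.hypot(*g.T)<40)
    gg=g[m]; print(c,m.sum(),gg.mean(0),np.linalg.svd(gg-gg.mean(0))[2][0] if m.sum()>3 else 0)
    m=(w[:,2]>.14)&(np.hypot(*g.T)<45); print("cap r",np.percentile(np.hypot(*g[m].T),[50,95,99]),w[m,2].max())
R0=R.from_rotvec(manip.state()["tool_rot"]).as_matrix();print(R0.round(3))
E
```

```text
b [0.5649  0.18345] [ 62.6 -38.3] r 33.1 v 0.283
d [0.41673333 0.17716667] [-65.6  36.2] r 36.3 v 0.331
c [0.512075 0.068875] [ -43.6 -106.4] r 38.6 v 0.061
a [0.47725  0.297175] [ 50.  104.7] r 36.8 v 0.23
top a [0.1225 0.135  0.137 ]
top b [0.1216 0.1349 0.1377]
top c [0.1218 0.1341 0.138 ]
top d [0.1217 0.1336 0.1366]
top 147 [-1.17277789  0.98768854] [0.45985271 0.8879952 ]
cap r [18.70726488 26.35581742 31.51958406] 0.18167913452454942
side a [0.1381 0.1393 0.14  ]
side b [0.066  0.1281 0.1374]
side c [0.0834 0.1301 0.1379]
side d [0.0443 0.1188 0.1249]
side 86 [-10.12191352 -21.06438129] [-0.93426836  0.35657065]
cap r [23.34408658 31.6421075  34.43079477] 0.1831614318060335
[[-0.     0.357 -0.934]
 [ 0.    -0.934 -0.357]
 [-1.    -0.    -0.   ]]
```

Emit:
{"api": "drive_tool", "payload": {
  "deltas": [-15, 0, 0, -0.1, 0, -15, 0, 0, -0.1, 0, 0, 0, 0, 0, 0],
  "squeeze": 40
}}

```text
time: 1.75
position: [0.2053, -0.538, 0.2482]
tool_rot: [1.897, 0.553, -1.896]
force: [0.0, -0.4, 0.1]
finger_gap: 0.0514
```

```bash
cat >> h.py <<'E'
def plan(*pts,r=1):
    s=manip.state();M=R.from_rotvec(s["tool_rot"]).as_matrix();p=np.array(s["position"])
    for q in pts:
        d=M.T@(np.array(q)-p)*1000;print(d.round(r).tolist(),"len",np.linalg.norm(d).round(1));p=np.array(q)
def st():
    s=manip.state();M=R.from_rotvec(s["tool_rot"]).as_matrix();p=np.array(s["position"])
    print("t",round(s["time"],2),"p",p.round(4),"g",w2g(p[:2]).round(1),"jaw_g",round(np.degrees(np.arctan2(M[1,1],M[0,1])-YAW)%180,1),"xax",M[:,0].round(3),"F",np.round(s["force"],1),"gap",round(s["finger_gap"],4))
E
python3 - <<'E'
from h import *
st();ka=knob('a',.23);print(ka);plan((.43,-.3,.245),(.52,0,.245),(*ka,.22),(*ka,.148))
E
```

```text
t 1.75 p [ 0.2053 -0.538   0.2482] g [-629.  -452.4] jaw_g 90.1 xax [ 0.001 -0.003 -1.   ] F [ 0.  -0.4  0.1] gap 0.0514
[0.47761674 0.29650468]
[2.8, -78.8, -317.6] len 327.3
[-0.8, -203.8, -237.8] len 313.2
[24.1, -272.5, -124.6] len 300.6
[72.0, -0.2, -0.0] len 72.0
```

Emit:
{"api": "drive_tool", "payload": {
  "deltas": [0, -7.9, -31.8, 0, 0, 0, -7.9, -31.8, 0, 0, 0, -7.9, -31.8, 0, 0, 0, -7.9, -31.8, 0, 0, 0, -7.9, -31.8, 0, 0, 0, -7.9, -31.8, 0, 0, 0, -7.9, -31.8, 0, 0, 0, -7.9, -31.8, 0, 0, 0, -7.9, -31.8, 0, 0, 0, -7.9, -31.8, 0, 0, 0, -20.4, -23.8, 0, 0, 0, -20.4, -23.8, 0, 0, 0, -20.4, -23.8, 0, 0, 0, -20.4, -23.8, 0, 0, 0, -20.4, -23.8, 0, 0, 0, -20.4, -23.8, 0, 0, 0, -20.4, -23.8, 0, 0, 0, -20.4, -23.8, 0, 0, 0, -20.4, -23.8, 0, 0, 0, -20.4, -23.8, 0, 0]
}}

```text
time: 3.42
position: [0.5235, 0.0011, 0.2457]
tool_rot: [1.902, 0.551, -1.902]
force: [1.9, -0.9, 0.4]
finger_gap: 0.0427
```

Run:
```python
from h import *
st();ka=knob('a',.23);plan((*ka,.22),(*ka,.148))
```

```text
t 3.42 p [0.5235 0.0011 0.2457] g [ -70.5 -169.6] jaw_g 89.7 xax [-0.  0. -1.] F [ 1.9 -0.9  0.4] gap 0.0427
[25.8, -274.3, -119.0] len 300.1
[72.0, 0.0, -0.0] len 72.0
```

Emit:
{"api": "drive_tool", "payload": {
  "deltas": [1, -27.4, -11.9, 0, 0, 1, -27.4, -11.9, 0, 0, 1, -27.4, -11.9, 0, 0, 1, -27.4, -11.9, 0, 0, 1, -27.4, -11.9, 0, 0, 1, -27.4, -11.9, 0, 0, 1, -27.4, -11.9, 0, 0, 1, -27.4, -11.9, 0, 0, 1, -27.4, -11.9, 0, 0, 1, -27.4, -11.9, 0, 0, 10, 0, 0, 0, 0, 0, 0, 0, 0, 0, 0, 0, 0, 0, 0]
}}

```text
time: 4.5
position: [0.4772, 0.2941, 0.2257]
tool_rot: [1.901, 0.55, -1.903]
force: [0.0, 0.0, 0.6]
finger_gap: 0.043
```

Run:
```python
from h import *
st();ka=knob('a',.23);plan((*ka,.22),(*ka,.148))
r=manip.camera("side");cv2.imwrite("pics/s1.png",cv2.resize(r["frame"][100:340,150:400],None,fx=3,fy=2.5))
r=manip.camera("top");cv2.imwrite("pics/t1.png",cv2.resize(r["frame"][160:300,220:420],None,fx=4,fy=4))
```

```text
t 4.5 p [0.4772 0.2941 0.2257] g [ 48.3 102.2] jaw_g 89.7 xax [-0.001 -0.001 -1.   ] F [0.  0.  0.6] gap 0.043
[5.7, -1.8, -1.7] len 6.2
[72.0, -0.0, -0.1] len 72.0
```

View pics/s1.png

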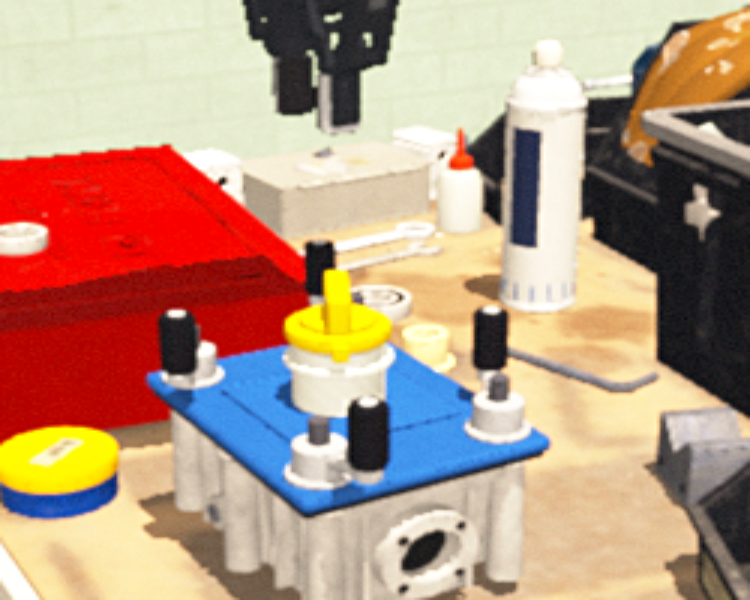

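View pics/t1.png

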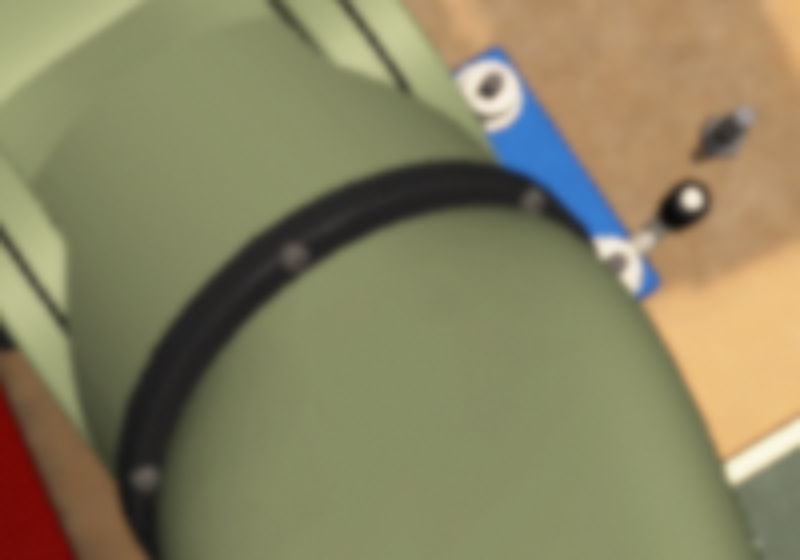

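Emit:
{"api": "drive_tool", "payload": {
  "deltas": [9, -1.8, -1.7, 0, 0, 9, 0, 0, 0, 0, 9, 0, 0, 0, 0, 9, 0, 0, 0, 0, 9, 0, 0, 0, 0, 9, 0, 0, 0, 0, 9, 0, 0, 0, 0, 9, 0, 0, 0, 0, 5.5, 0, 0, 0, 0, 0, 0, 0, 0, 0.5, 0, 0, 0, 0, 0.8, 0, 0, 0, 0, 0.8, 0, 0, 0, 0, 0.8, 0, 0, 0, 0, 0.8]
}}

```text
time: 5.77
position: [0.4778, 0.2972, 0.1488]
tool_rot: [1.902, 0.552, -1.901]
force: [-0.5, -0.2, 0.6]
finger_gap: 0.0085
```

Run:
```python
from h import *
st();
r=manip.camera("side");cv2.imwrite("pics/s2.png",cv2.resize(r["frame"][160:340,180:360],None,fx=4,fy=3.3))
```

```text
t 5.77 p [0.4778 0.2972 0.1488] g [ 50.5 104.4] jaw_g 89.8 xax [ 0.  0. -1.] F [-0.5 -0.2  0.6] gap 0.0085
```

View pics/s2.png

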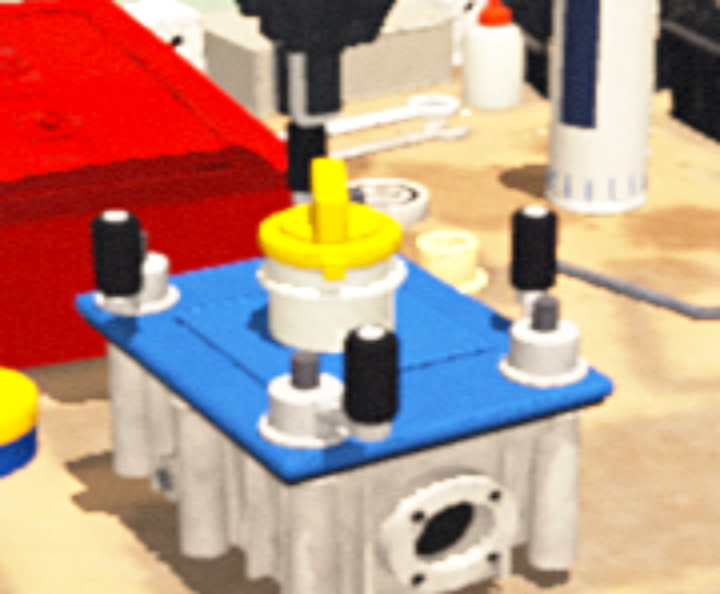

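```bash
cat >> h.py <<'E'
def proj(r,p):
    T=np.linalg.inv(r["cam_to_world"]);c=T[:3,:3]@np.array(p)+T[:3,3];K=r["intrinsics"]
    return np.array([K[0,0]*c[0]/-c[2]+K[0,2],K[1,1]*-c[1]/-c[2]+K[1,2],-c[2]])
E
python3 - <<'E'
from h import *
r=manip.camera("side");s=manip.state();p=np.array(s["position"]);print("tcp",proj(r,p),"tip",proj(r,p-[0,0,.008]))
ka=knob('a',.23);print("knobtop",proj(r,(*ka,.163)),"mid",proj(r,(*ka,.147)))
w=cloud(r)
np.set_printoptions(linewidth=200)
for v in range(150,222,4): print(v,[tuple(w[v,u].round(3).tolist()) for u in (250,254,258,262,266)])
f=r["frame"].copy()
cv2.imwrite("pics/s3.png",cv2.resize(f[120:230,200:320],None,fx=6,fy=5,interpolation=cv2.INTER_NEAREST))
r=manip.camera("top");cv2.imwrite("pics/t3.png",r["frame"])
E
```

```text
tcp [256.38546722 203.91367545   0.88368954] tip [256.4720187  208.39963804   0.88670272]
knobtop [256.14107719 195.94748338   0.87768798] mid [256.3164321  205.00407243   0.88371435]
150 [(0.471, 0.274, 0.247), (0.477, 0.274, 0.247), (0.484, 0.271, 0.248), (0.49, 0.257, 0.252), (0.497, 0.241, 0.257)]
154 [(0.471, 0.275, 0.241), (0.477, 0.273, 0.241), (0.483, 0.276, 0.24), (0.488, 0.293, 0.235), (0.497, 0.242, 0.25)]
158 [(0.471, 0.274, 0.235), (0.477, 0.275, 0.234), (0.483, 0.276, 0.234), (0.491, 0.252, 0.241), (0.497, 0.245, 0.243)]
162 [(0.468, 0.31, 0.217), (0.477, 0.275, 0.228), (0.481, 0.305, 0.219), (0.49, 0.254, 0.234), (0.497, 0.248, 0.236)]
166 [(0.468, 0.301, 0.213), (0.476, 0.277, 0.221), (nan, nan, nan), (0.49, 0.255, 0.227), (0.496, 0.272, 0.222)]
170 [(0.469, 0.296, 0.208), (0.476, 0.276, 0.214), (0.483, 0.265, 0.218), (0.49, 0.255, 0.221), (0.496, 0.263, 0.219)]
174 [(0.469, 0.294, 0.202), (0.477, 0.273, 0.209), (0.483, 0.267, 0.211), (0.49, 0.265, 0.211), (0.472, 0.768, 0.044)]
178 [(0.468, 0.296, 0.194), (0.476, 0.285, 0.198), (0.482, 0.281, 0.199), (0.489, 0.28, 0.
[... 512 characters left out ...]
0.435, 0.708, 0.002), (0.475, 0.286, 0.163), (0.481, 0.286, 0.163), (0.465, 0.697, 0.006), (0.475, 0.697, 0.006)]
202 [(0.455, 0.45, 0.092), (0.475, 0.284, 0.157), (0.481, 0.285, 0.157), (0.466, 0.68, 0.002), (0.475, 0.687, -0.0)]
206 [(0.457, 0.428, 0.092), (0.474, 0.288, 0.149), (0.481, 0.285, 0.15), (0.468, 0.643, 0.007), (0.477, 0.646, 0.005)]
210 [(0.458, 0.412, 0.091), (0.474, 0.286, 0.143), (0.487, 0.193, 0.18), (0.493, 0.19, 0.182), (0.478, 0.63, 0.002)]
214 [(0.46, 0.387, 0.093), (0.474, 0.286, 0.135), (0.488, 0.178, 0.181), (0.494, 0.175, 0.182), (0.479, 0.607, 0.001)]
218 [(0.46, 0.38, 0.088), (0.474, 0.288, 0.127), (0.488, 0.166, 0.18), (0.494, 0.161, 0.181), (0.5, 0.168, 0.179)]
```

View pics/s3.png

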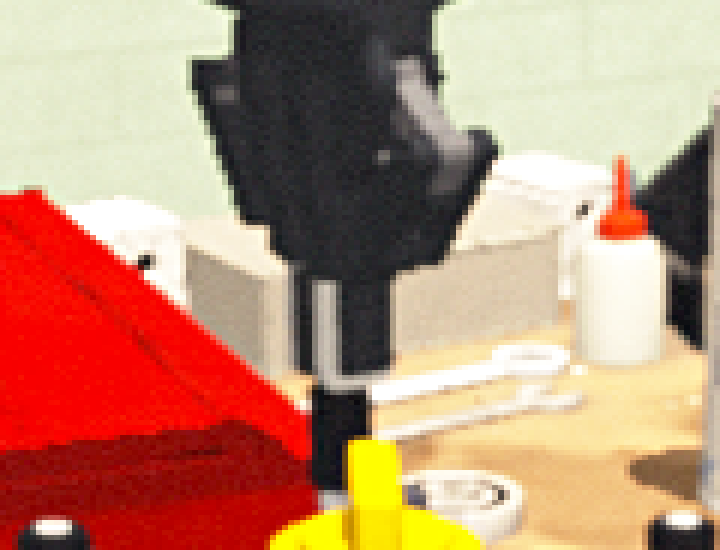

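Emit:
{"api": "drive_tool", "payload": {
  "deltas": [0, 0, 0, 0, 0.1, 0, 0, 0, 0, 0.1, 0, 0, 0, 0, 0.1, 3, 0, 0, 0, 0.1, 3, 0, 0, 0, 0.1, 3, 0, 0, 0, 0.1, 0, 0, 0, 0, 0.1]
}}

```text
time: 6.5
position: [0.4774, 0.2969, 0.1387]
tool_rot: [1.9, 0.552, -1.902]
force: [-0.3, 0.2, -0.4]
finger_gap: 0.0382
```

Run:
```python
from h import *
st()
r=manip.camera("side");f=r["frame"]
cv2.imwrite("pics/s4.png",cv2.resize(f[120:230,200:320],None,fx=6,fy=5,interpolation=cv2.INTER_NEAREST))
w=cloud(r)
for v in range(170,222,3): print(v,[tuple(w[v,u].round(3).tolist()) for u in (242,246,250,254,258,262,266,270)])
```

```text
t 6.5 p [0.4774 0.2969 0.1387] g [ 50.  104.4] jaw_g 89.8 xax [-0.001 -0.    -1.   ] F [-0.3  0.2 -0.4] gap 0.0382
170 [(0.454, 0.311, 0.203), (0.461, 0.312, 0.203), (0.467, 0.314, 0.202), (0.476, 0.279, 0.213), (0.483, 0.267, 0.217), (0.463, 0.762, 0.057), (0.497, 0.243, 0.225), (0.503, 0.247, 0.224)]
173 [(0.455, 0.307, 0.199), (0.461, 0.309, 0.199), (0.467, 0.316, 0.196), (0.473, 0.323, 0.194), (0.483, 0.264, 0.213), (0.49, 0.255, 0.216), (0.497, 0.243, 0.22), (0.502, 0.276, 0.21)]
176 [(0.414, 0.736, 0.049), (0.46, 0.312, 0.192), (0.467, 0.31, 0.193), (0.473, 0.32, 0.19), (0.483, 0.265, 0.208), (0.49, 0.254, 0.212), (0.497, 0.246, 0.215), (0.502, 0.254, 0.212)]
179 [(0.414, 0.732, 0.043), (0.461, 0.309, 0.188), (0.467, 0.312, 0.187), (0.473, 0.317, 0.185), (0.483, 0.268, 0.202), (0.49, 0.252, 0.208), (0.496, 0.247, 0.209), (0.502, 0.252, 0.208)]
182 [(0.414, 0.735, 0.034), (0.461, 0.309, 0.183), (0.467, 0.312, 0.182), (0.473, 0.318, 0.18), (0.483, 0.265, 0.198), (0.49, 0.254, 0.202), (0.496, 0.251, 0.203), (0.482, 0.772, 0.021)]
185 [(0.413, 0.735, 0.026), (0.46, 0.31, 0.177), (0
[... 1675 characters left out ...]
0.091), (0.458, 0.402, 0.091), (0.474, 0.285, 0.139), (0.487, 0.185, 0.18), (0.493, 0.183, 0.181), (0.478, 0.618, 0.002), (0.487, 0.621, 0.001)]
215 [(0.444, 0.389, 0.09), (0.452, 0.385, 0.092), (0.46, 0.385, 0.092), (0.474, 0.284, 0.134), (0.488, 0.174, 0.181), (0.494, 0.17, 0.182), (0.481, 0.566, 0.016), (0.489, 0.565, 0.016)]
218 [(0.446, 0.371, 0.092), (0.453, 0.38, 0.088), (0.46, 0.378, 0.089), (0.474, 0.291, 0.126), (0.488, 0.164, 0.18), (0.494, 0.161, 0.182), (0.5, 0.167, 0.179), (0.501, 0.262, 0.138)]
221 [(0.445, 0.375, 0.084), (0.452, 0.381, 0.081), (0.46, 0.381, 0.082), (0.474, 0.288, 0.122), (0.489, 0.161, 0.177), (0.494, 0.157, 0.179), (0.5, 0.162, 0.177), (0.501, 0.259, 0.135)]
```

View pics/s4.png

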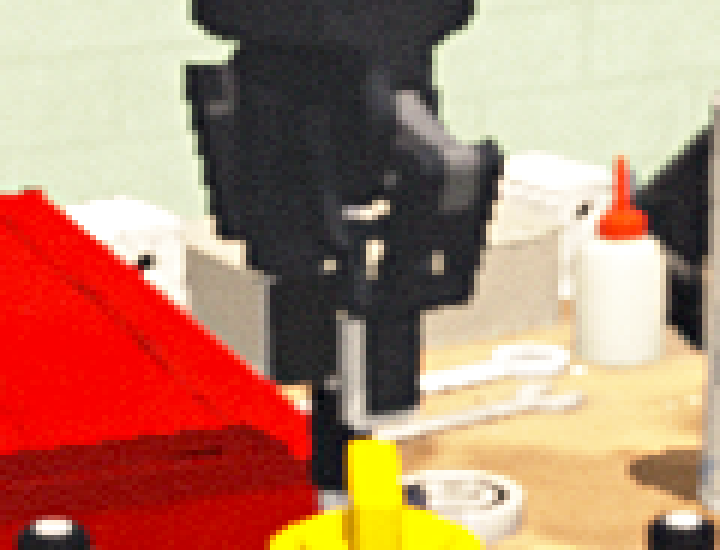

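Emit:
{"api": "drive_tool", "payload": {
  "deltas": [3, 0, 0, 0, 0.1, 3, 0, 0, 0, 0.1, 3, 0, 0, 0, 0.1, 3, 0, 0, 0, 0.1, 0, 0, 0, 0, 0.1]
}}

```text
time: 6.97
position: [0.4774, 0.297, 0.1268]
tool_rot: [1.901, 0.552, -1.902]
force: [-0.3, 0.5, -0.1]
finger_gap: 0.0386
```

Run:
```python
from h import *
st()
r=manip.camera("side");f=r["frame"]
cv2.imwrite("pics/s5.png",cv2.resize(f[120:230,200:320],None,fx=6,fy=5,interpolation=cv2.INTER_NEAREST))
```

```text
t 6.97 p [0.4774 0.297  0.1268] g [ 50.1 104.4] jaw_g 89.8 xax [-0.001 -0.    -1.   ] F [-0.3  0.5 -0.1] gap 0.0386
```

View pics/s5.png

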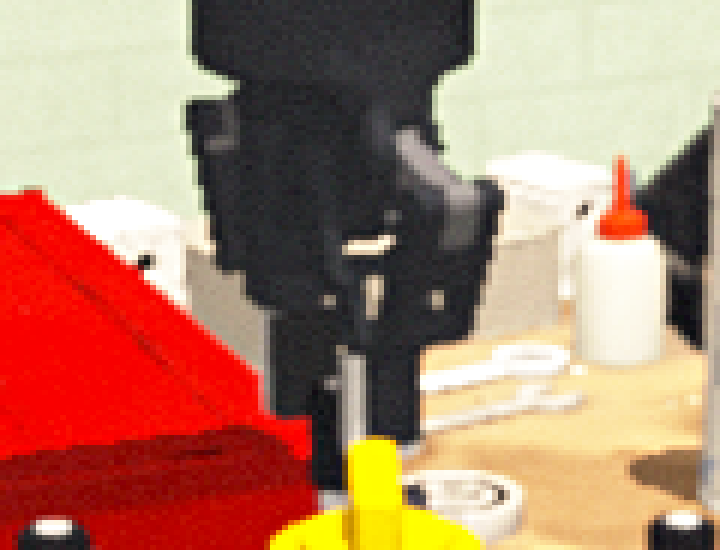

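Emit:
{"api": "drive_tool", "payload": {
  "deltas": [2, 0, 0, 0, 0.3, 0, 0, 0, 0, 0.6, 0, 0, 0, 0, 0.9, 0, 0, 0, 0, 1, 0, 0, 0, 0, 1, 0, 0, 0, 0, 1]
}}

```text
time: 7.52
position: [0.4785, 0.2962, 0.1255]
tool_rot: [1.903, 0.55, -1.901]
force: [4.8, -5.1, -0.7]
finger_gap: 0.0162
```

Run:
```python
from h import *
st()
```

```text
t 7.52 p [0.4785 0.2962 0.1255] g [ 50.6 103.2] jaw_g 89.7 xax [ 0.001 -0.001 -1.   ] F [ 4.8 -5.1 -0.7] gap 0.0162
```

```bash
cat >> h.py <<'E'
def arc(n,v0,v1,k,down=2.5):
    # tool-frame rows from knob circle, first row includes correction from the present position
    s=manip.state();M=R.from_rotvec(s["tool_rot"]).as_matrix();p=np.array(s["position"]);p0z=p[2]
    q=p.copy()
    for i,v in enumerate(np.linspace(v0,v1,k+1)[1:]):
        t=np.array([*knob(n,v),p0z-down/1000*(i+1)/k]);d=M.T@(t-q)*1000;q=t
        print(", ".join(f"{x:.1f}" for x in d)+", 0, 1,",end=" ")
    print()
E
python3 - <<'E'
from h import *
arc('a',.25,3.2,19)
E
```

```text
0.1, 0.1, -5.6, 0, 1, 0.1, 1.7, -5.3, 0, 1, 0.1, 2.5, -5.0, 0, 1, 0.1, 3.2, -4.6, 0, 1, 0.1, 3.9, -4.0, 0, 1, 0.1, 4.5, -3.4, 0, 1, 0.1, 4.9, -2.6, 0, 1, 0.1, 5.3, -1.8, 0, 1, 0.1, 5.5, -1.0, 0, 1, 0.1, 5.6, -0.1, 0, 1, 0.1, 5.5, 0.7, 0, 1, 0.1, 5.4, 1.6, 0, 1, 0.1, 5.1, 2.4, 0, 1, 0.1, 4.6, 3.1, 0, 1, 0.1, 4.1, 3.8, 0, 1, 0.1, 3.4, 4.4, 0, 1, 0.1, 2.7, 4.9, 0, 1, 0.1, 1.9, 5.2, 0, 1, 0.1, 1.1, 5.5, 0, 1,
```

Emit:
{"api": "drive_tool", "payload": {
  "deltas": [0.1, 0.1, -5.6, 0, 1, 0.1, 1.7, -5.3, 0, 1, 0.1, 2.5, -5.0, 0, 1, 0.1, 3.2, -4.6, 0, 1, 0.1, 3.9, -4.0, 0, 1, 0.1, 4.5, -3.4, 0, 1, 0.1, 4.9, -2.6, 0, 1, 0.1, 5.3, -1.8, 0, 1, 0.1, 5.5, -1.0, 0, 1, 0.1, 5.6, -0.1, 0, 1]
}}

```text
time: 8.35
position: [0.5276, 0.2868, 0.1255]
tool_rot: [1.909, 0.558, -1.895]
force: [11.1, 14.8, 1.9]
finger_gap: 0.0166
```

Run:
```python
from h import *
st();arc('a',1.80,3.2,9,1)
```

```text
t 8.35 p [0.5276 0.2868 0.1255] g [86.9 68.9] jaw_g 89.8 xax [ 0.005  0.006 -1.   ] F [11.1 14.8  1.9] gap 0.0166
0.1, 8.4, 3.7, 0, 1, 0.1, 5.4, 1.6, 0, 1, 0.1, 5.1, 2.4, 0, 1, 0.1, 4.6, 3.1, 0, 1, 0.1, 4.1, 3.8, 0, 1, 0.1, 3.4, 4.4, 0, 1, 0.1, 2.7, 4.9, 0, 1, 0.1, 1.9, 5.3, 0, 1, 0.1, 1.1, 5.5, 0, 1,
```

Emit:
{"api": "drive_tool", "payload": {
  "deltas": [0.1, 5.5, -1.5, 0, 1, 0.1, 5.4, 1.6, 0, 1, 0.1, 5.1, 2.4, 0, 1, 0.1, 4.6, 3.1, 0, 1, 0.1, 4.1, 3.8, 0, 1, 0.1, 3.4, 4.4, 0, 1]
}}

```text
time: 8.85
position: [0.5315, 0.2527, 0.1247]
tool_rot: [1.907, 0.552, -1.896]
force: [10.8, 1.7, 4.0]
finger_gap: 0.0166
```

Run:
```python
from h import *
st();s=manip.state();print(Rg.T@np.array(s["force"])[:2])
```

```text
t 8.85 p [0.5315 0.2527 0.1247] g [71.8 38. ] jaw_g 89.7 xax [ 0.005  0.002 -1.   ] F [10.8  1.7  4. ] gap 0.0166
[10.02968169 -4.42839098]
```

Emit:
{"api": "drive_tool", "payload": {
  "deltas": [0.1, 2.7, 4.9, 0, 1, 0.1, 1.9, 5.2, 0, 1, 0.1, 1.1, 5.5, 0, 1, 0, 0.2, 3.5, 0, 1, 0, 0, 0, 0, 1]
}}

```text
time: 9.27
position: [0.5182, 0.2368, 0.1246]
tool_rot: [1.907, 0.551, -1.897]
force: [9.6, -3.7, 3.6]
finger_gap: 0.0166
```

Run:
```python
from h import *
st();s=manip.state();print(Rg.T@np.array(s["force"])[:2])
```

```text
t 9.27 p [0.5182 0.2368 0.1246] g [52.  31.8] jaw_g 89.7 xax [ 0.005  0.001 -1.   ] F [ 9.6 -3.7  3.6] gap 0.0166
[ 6.08470676 -8.24407737]
```

Emit:
{"api": "drive_tool", "payload": {
  "deltas": [0, 0, 2, 0, 1, 0, 0, 2, 0, 1, 0, 0, 0, 0, 1]
}}

```text
time: 9.52
position: [0.5169, 0.2365, 0.1251]
tool_rot: [1.913, 0.553, -1.892]
force: [21.7, 6.9, 1.5]
finger_gap: 0.016
```

Run:
```python
from h import *
st();s=manip.state();print(Rg.T@np.array(s["force"])[:2])
```

```text
t 9.52 p [0.5169 0.2365 0.1251] g [50.7 32.2] jaw_g 89.7 xax [ 0.01   0.004 -1.   ] F [21.7  6.9  1.5] gap 0.016
[22.02288317 -5.89964299]
```

Emit:
{"api": "drive_tool", "payload": {
  "deltas": [0, 0, -1.5, 0, 1, 0, 0, 0, 0, 0.3, 0, 0, 0, 0, 0.3, 0, 0, 0, 0, 0.3, 0, 0, 0, 0, 0.3, -10, 0, 0, 0, 0.3, -20, 0, 0, 0, 0.3, -20, 0, 0, 0, 0.3, -20, 0, 0, 0, 0.2, 0, 0, 0, 0, 0.1]
}}

```text
time: 10.35
position: [0.5152, 0.2364, 0.1975]
tool_rot: [1.907, 0.553, -1.897]
force: [0.5, -0.6, 1.3]
finger_gap: 0.0384
```

Run:
```python
from h import *
st();c=g2w((-42,-104.5)); plan((*c,.195),(*c,.125))
r=manip.camera("side");f=r["frame"]
cv2.imwrite("pics/s6.png",cv2.resize(f[120:340,160:380],None,fx=3.5,fy=2.7))
```

```text
t 10.35 p [0.5152 0.2364 0.1975] g [49.3 33. ] jaw_g 89.8 xax [ 0.004  0.002 -1.   ] F [ 0.5 -0.6  1.3] gap 0.0384
[2.1, 137.9, 90.7] len 165.1
[70.0, -0.0, 0.3] len 70.0
```

View pics/s6.png

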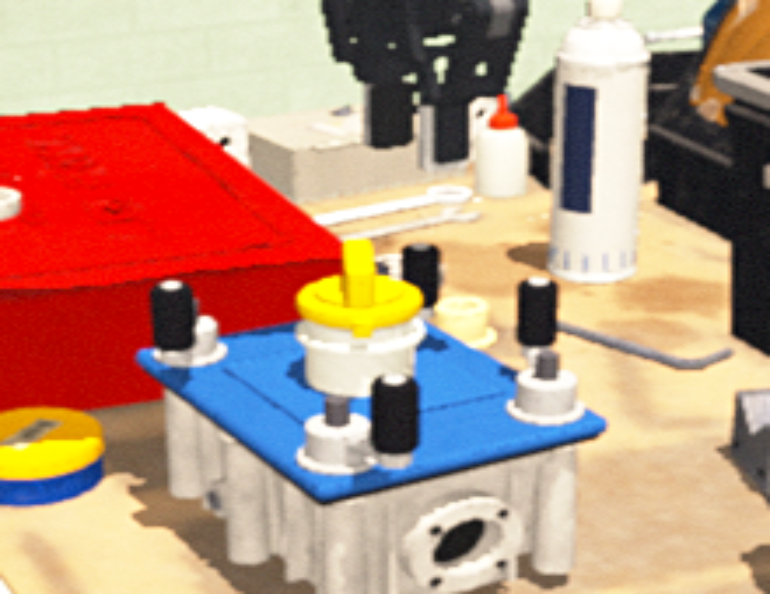

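Emit:
{"api": "drive_tool", "payload": {
  "deltas": [0, 23, 15.1, 0, 0.1, 0, 23, 15.1, 0, 0.1, 0, 23, 15.1, 0, 0.1, 0, 23, 15.1, 0, 0.1, 0, 23, 15.1, 0, 0.1, 0, 23, 15.1, 0, 0.1, 0, 0, 0, 0, 0.1, 0, 0, 0, 0, 0.1]
}}

```text
time: 11.07
position: [0.5112, 0.0696, 0.1934]
tool_rot: [1.902, 0.55, -1.903]
force: [0.0, 0.9, 0.3]
finger_gap: 0.0384
```

Run:
```python
from h import *
st();c=g2w((-42,-104.5)); plan((*c,.195),(*c,.125))
r=manip.camera("side");f=r["frame"]
print("knob_a",[(w2g(d["position"][:2]).round(1),round(d["position"][2],3),round(d["confidence"],2)) for d in manip.pinpoint("knob_a","side")])
print("exp a",w2g(knob('a',3.3)))
cv2.imwrite("pics/s7.png",cv2.resize(f[120:340,160:380],None,fx=3.5,fy=2.7))
r=manip.camera("top");cv2.imwrite("pics/t7.png",cv2.resize(r["frame"][150:310,220:420],None,fx=4,fy=3.7))
```

```text
t 11.07 p [0.5112 0.0696 0.1934] g [ -43.9 -105.3] jaw_g 89.6 xax [-0.001 -0.    -1.   ] F [0.  0.9 0.3] gap 0.0384
[-1.6, -0.8, -1.9] len 2.6
[70.0, 0.0, -0.0] len 70.0
knob_a [(array([-66. ,  37.6]), 0.144, 0.83), (array([ -45. , -106.5]), 0.151, 0.82), (array([ 66.6, -37.6]), 0.144, 0.49)]
exp a [48.58049568 32.00468052]
```

View pics/s7.png

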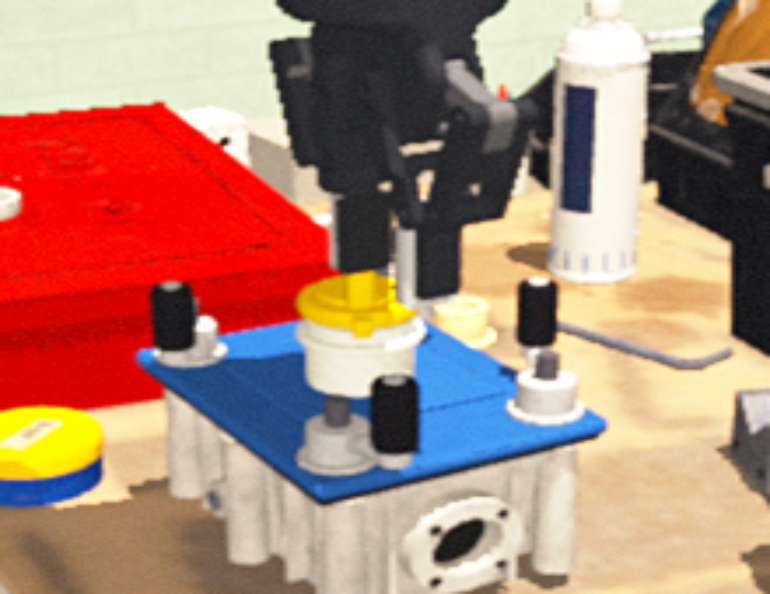

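View pics/t7.png

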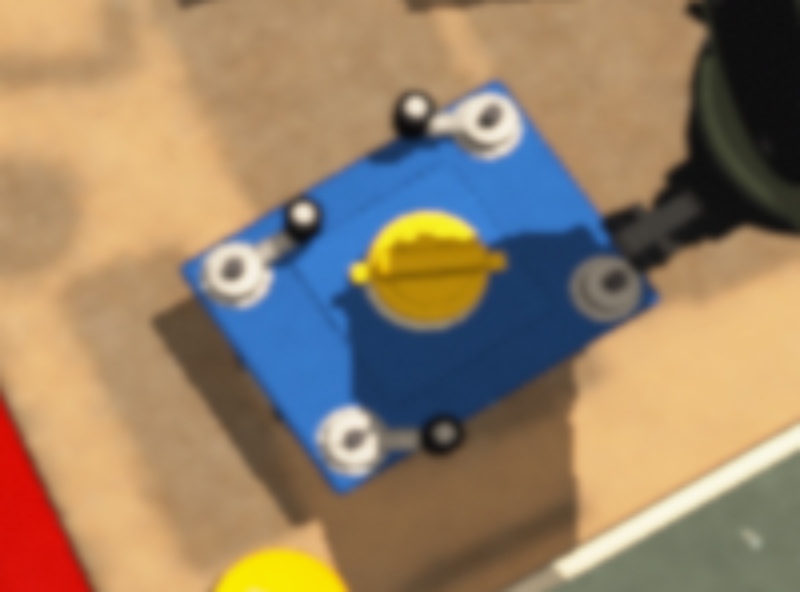

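Emit:
{"api": "drive_tool", "payload": {
  "deltas": [9, 0, -1, 0, 0.1, 9, 0, 0, 0, 0.1, 9, 0, 0, 0, 0.1, 9, 0, 0, 0, 0.1, 9, 0, 0, 0, 0.1, 7, 0, 0, 0, 0.1, 6, 0, 0, 0, 0.1, 5, 0, 0, 0, 0.1, 5, 0, 0, 0, 0.1, 0, 0, 0, 0, 0.1]
}}

```text
time: 12.05
position: [0.512, 0.0713, 0.1247]
tool_rot: [1.901, 0.552, -1.902]
force: [-0.0, -0.8, -0.6]
finger_gap: 0.0382
```

Run:
```python
from h import *
st()
r=manip.camera("side");f=r["frame"]
cv2.imwrite("pics/s8.png",cv2.resize(f[160:330,180:350],None,fx=4,fy=3.3))
```

```text
t 12.05 p [0.512  0.0713 0.1247] g [ -42.3 -104.3] jaw_g 89.8 xax [-0.001 -0.    -1.   ] F [-0.  -0.8 -0.6] gap 0.0382
```

View pics/s8.png

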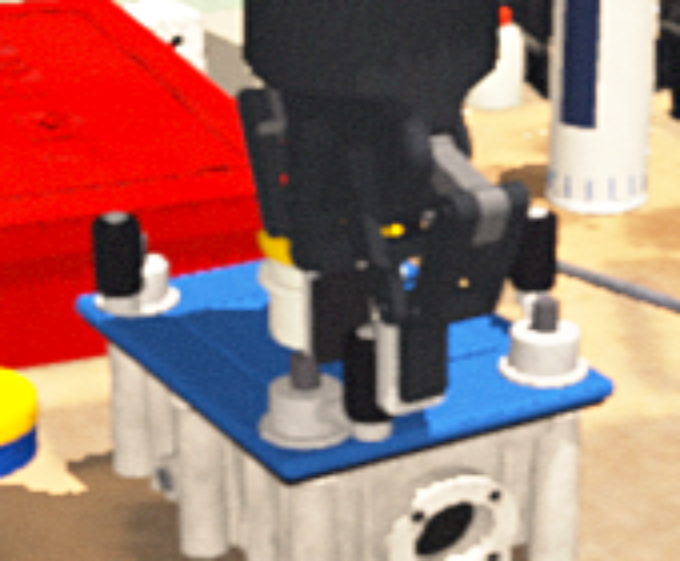

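Emit:
{"api": "drive_tool", "payload": {
  "deltas": [0, 0, 2, 0, 0.3, 0, 0, 0, 0, 0.6, 0, 0, 0, 0, 0.9, 0, 0, 0, 0, 1, 0, 0, 0, 0, 1, 0, 0, 0, 0, 1]
}}

```text
time: 12.6
position: [0.5106, 0.0702, 0.1256]
tool_rot: [1.902, 0.552, -1.901]
force: [-0.2, -1.6, 2.0]
finger_gap: 0.0166
```

Run:
```python
from h import *
st();s=manip.state();print(Rg.T@np.array(s["force"])[:2]); arc('c',.06,3.2,19)
```

```text
t 12.6 p [0.5106 0.0702 0.1256] g [ -44.1 -104.5] jaw_g 89.8 xax [ 0. -0. -1.] F [-0.2 -1.6  2. ] gap 0.0166
[-1.01665848 -1.30262496]
0.1, -0.5, 5.7, 0, 1, 0.1, -0.8, 5.9, 0, 1, 0.1, -1.7, 5.7, 0, 1, 0.1, -2.6, 5.3, 0, 1, 0.1, -3.5, 4.8, 0, 1, 0.1, -4.2, 4.2, 0, 1, 0.1, -4.9, 3.4, 0, 1, 0.1, -5.4, 2.6, 0, 1, 0.1, -5.7, 1.7, 0, 1, 0.1, -5.9, 0.7, 0, 1, 0.1, -5.9, -0.3, 0, 1, 0.1, -5.8, -1.2, 0, 1, 0.1, -5.5, -2.2, 0, 1, 0.1, -5.1, -3.1, 0, 1, 0.1, -4.5, -3.9, 0, 1, 0.1, -3.8, -4.5, 0, 1, 0.1, -3.0, -5.1, 0, 1, 0.1, -2.1, -5.5, 0, 1, 0.1, -1.2, -5.8, 0, 1,
```

Emit:
{"api": "drive_tool", "payload": {
  "deltas": [0.1, -0.3, 5.7, 0, 1, 0.1, -0.8, 5.9, 0, 1, 0.1, -1.7, 5.7, 0, 1, 0.1, -2.6, 5.3, 0, 1, 0.1, -3.5, 4.8, 0, 1, 0.1, -4.2, 4.2, 0, 1, 0.1, -4.9, 3.4, 0, 1, 0.1, -5.4, 2.6, 0, 1, 0.1, -5.7, 1.7, 0, 1]
}}

```text
time: 13.35
position: [0.4617, 0.0728, 0.1249]
tool_rot: [1.902, 0.549, -1.901]
force: [2.3, -5.2, 4.1]
finger_gap: 0.0159
```

Run:
```python
from h import *
st();s=manip.state();print(Rg.T@np.array(s["force"])[:2]);print("exp",w2g(knob('c',.06+9*3.14/19)))
```

```text
t 13.35 p [0.4617 0.0728 0.1249] g [-83.9 -75.9] jaw_g 89.7 xax [ 0.001 -0.001 -1.   ] F [ 2.3 -5.2  4.1] gap 0.0159
[-0.87978502 -5.65446172]
exp [-83.29690777 -75.08013432]
```

Tracks well; continue.

Emit:
{"api": "drive_tool", "payload": {
  "deltas": [0.1, -5.9, 0.7, 0, 1, 0.1, -5.9, -0.3, 0, 1, 0.1, -5.8, -1.2, 0, 1, 0.1, -5.5, -2.2, 0, 1, 0.1, -5.1, -3.1, 0, 1, 0.1, -4.5, -3.9, 0, 1, 0.1, -3.8, -4.5, 0, 1, 0.1, -3.0, -5.1, 0, 1, 0.1, -2.1, -5.5, 0, 1, 0.1, -1.2, -5.8, 0, 1, 0, -0.2, -3.6, 0, 1, 0, 0, 0, 0, 1]
}}

```text
time: 14.35
position: [0.4681, 0.1282, 0.1238]
tool_rot: [1.902, 0.551, -1.901]
force: [0.3, -3.8, 7.2]
finger_gap: 0.0164
```

Run:
```python
from h import *
st();s=manip.state();print(Rg.T@np.array(s["force"])[:2]);print("exp",w2g(knob('c',3.3)))
```

```text
t 14.35 p [0.4681 0.1282 0.1238] g [-48.7 -32.8] jaw_g 89.7 xax [ 0.    -0.001 -1.   ] F [ 0.3 -3.8  7.2] gap 0.0164
[-1.7883707  -3.34497768]
exp [-48.58049568 -32.00468052]
```

Emit:
{"api": "drive_tool", "payload": {
  "deltas": [0, 0, -2, 0, 1, 0, 0, -2, 0, 1, 0, 0, 0, 0, 1]
}}

```text
time: 14.6
position: [0.4698, 0.1288, 0.1236]
tool_rot: [1.898, 0.549, -1.905]
force: [-8.4, -12.0, 10.1]
finger_gap: 0.0168
```

Run:
```python
from h import *
st();s=manip.state();print(Rg.T@np.array(s["force"])[:2])
```

```text
t 14.6 p [0.4698 0.1288 0.1236] g [-46.9 -33.1] jaw_g 89.7 xax [-0.003 -0.003 -1.   ] F [ -8.4 -12.   10.1] gap 0.0168
[-13.54025886  -5.61117757]
```

Emit:
{"api": "drive_tool", "payload": {
  "deltas": [0, 0, -2, 0, 1, 0, 0, 0, 0, 1, 0, 0, 0, 0, 1]
}}

```text
time: 14.85
position: [0.4706, 0.1292, 0.1235]
tool_rot: [1.896, 0.548, -1.907]
force: [-11.8, -14.6, 13.2]
finger_gap: 0.0166
```

Run:
```python
from h import *
st();s=manip.state();print(Rg.T@np.array(s["force"])[:2])
```

```text
t 14.85 p [0.4706 0.1292 0.1235] g [-46.1 -33.2] jaw_g 89.7 xax [-0.005 -0.004 -1.   ] F [-11.8 -14.6  13.2] gap 0.0166
[-17.79274395  -5.9934336 ]
```

Emit:
{"api": "drive_tool", "payload": {
  "deltas": [0, 0, 2, 0, 1, 0, 0, 0, 0, 0.3, 0, 0, 0, 0, 0.3, 0, 0, 0, 0, 0.3, 0, 0, 0, 0, 0.3, -10, 0, 0, 0, 0.3, -20, 0, 0, 0, 0.3, -20, 0, 0, 0, 0.3, -20, 0, 0, 0, 0.2, 0, -22, 6, 0, 0.1, 0, -22, 6, 0, 0.1, 0, -22, 6, 0, 0.1, 0, 0, 0, 0, 0.1]
}}

```text
time: 15.93
position: [0.4181, 0.1797, 0.1938]
tool_rot: [1.899, 0.557, -1.9]
force: [-0.9, -0.4, 1.1]
finger_gap: 0.0389
```

Run:
```python
from h import *
st();c=g2w((-65,36.5)); plan((*c,.195),(*c,.125))
r=manip.camera("side");f=r["frame"]
print("knob",[(w2g(d["position"][:2]).round(1),round(d["position"][2],3),round(d["confidence"],2)) for d in manip.pinpoint("knob_a","side")])
for n,v in(('a',3.3),('c',3.3),('c',3.1)): print(n,v,w2g(knob(n,v)),proj(r,(*knob(n,v),.161)))
cv2.imwrite("pics/s9.png",cv2.resize(f[160:330,180:350],None,fx=4,fy=3.3))
r=manip.camera("top");cv2.imwrite("pics/t9.png",cv2.resize(r["frame"][150:310,220:420],None,fx=4,fy=3.7))
for n,v in(('a',3.3),('c',3.3),('c',3.1)): print(n,v,w2g(knob(n,v)),proj(r,(*knob(n,v),.161)))
```

```text
t 15.93 p [0.4181 0.1797 0.1938] g [-63.   37.6] jaw_g 90.0 xax [-0.001  0.001 -1.   ] F [-0.9 -0.4  1.1] gap 0.0389
[-1.2, 1.1, 2.0] len 2.5
[70.0, 0.1, -0.0] len 70.0
knob [(array([-66.4,  35.7]), 0.144, 0.74), (array([52.3, 32.9]), 0.145, 0.73), (array([-48.1, -33.5]), 0.152, 0.57), (array([ 65.3, -38.3]), 0.148, 0.56)]
a 3.3 [48.58049568 32.00468052] [278.2100504  211.44725912   0.82113717]
c 3.3 [-48.58049568 -32.00468052] [241.48898464 241.16188369   0.72327963]
c 3.1 [-55.72009045 -32.8375171 ] [237.06608816 242.59670724   0.71913486]
a 3.3 [48.58049568 32.00468052] [295.60579398 207.7515828    0.91486765]
c 3.3 [-48.58049568 -32.00468052] [359.2392308  234.51974696   0.9058721 ]
c 3.1 [-55.72009045 -32.8375171 ] [362.07530245 237.76625017   0.90488031]
```

View pics/s9.png

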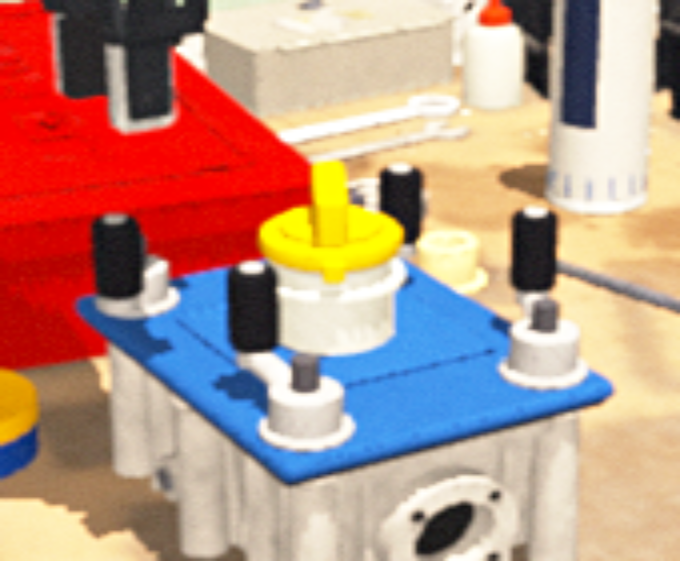

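View pics/t9.png

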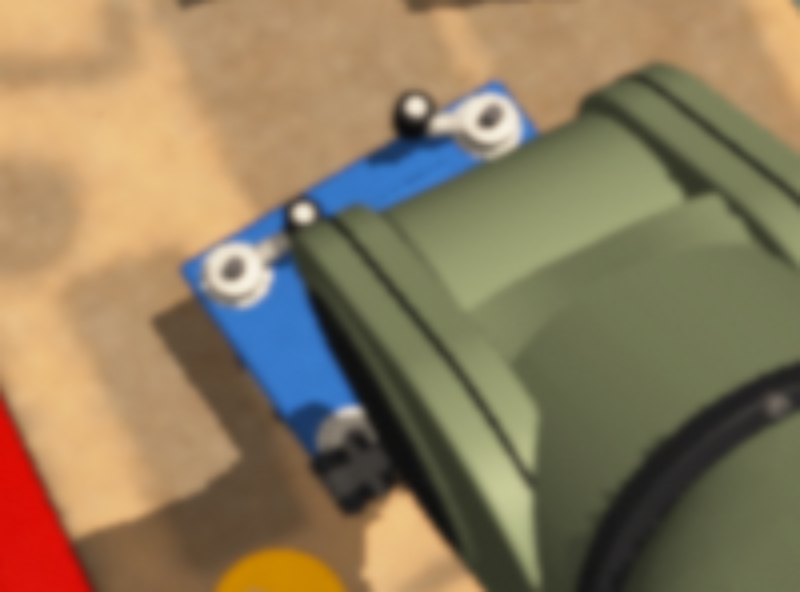

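Run:
```python
from h import *
for c in("side","top"):
    r=manip.camera(c)
    for n in 'abcd': print(c,n,proj(r,(*g2w(AX[n]),.137))[:2].round(1), proj(r,(*g2w(AX[n]),.112))[:2].round(1))
    print("cover corners",[proj(r,(*g2w((sx*67,sy*88)),.1005))[:2].round(1) for sx,sy in((1,1),(1,-1),(-1,-1),(-1,1))])
    f=r["frame"]
    if c=="side":cv2.imwrite("pics/sa.png",cv2.resize(f[190:270,210:340],None,fx=6,fy=7,interpolation=cv2.INTER_CUBIC))
    else:cv2.imwrite("pics/ta.png",cv2.resize(f[165:235,255:365],None,fx=7,fy=8,interpolation=cv2.INTER_CUBIC))
```

```text
side a [266.3 218.1] [266.4 232.3]
side b [314.9 250.4] [314.5 266.2]
side c [255.1 267.6] [255.5 284.2]
side d [211.5 231.1] [212.4 246. ]
cover corners [array([270.3, 231.8]), array([333.4, 275.7]), array([250.3, 302.5]), array([196.1, 250.6])]
top a [278.2 221.7] [278.3 223.8]
top b [342.7 179.6] [341.2 182.7]
top c [374.2 224.6] [371.8 226.7]
top d [309.1 267.9] [308.3 268.9]
cover corners [array([263.3, 222.1]), array([343.6, 169.8]), array([385.9, 230.2]), array([304.6, 284.5])]
```

View pics/ta.png

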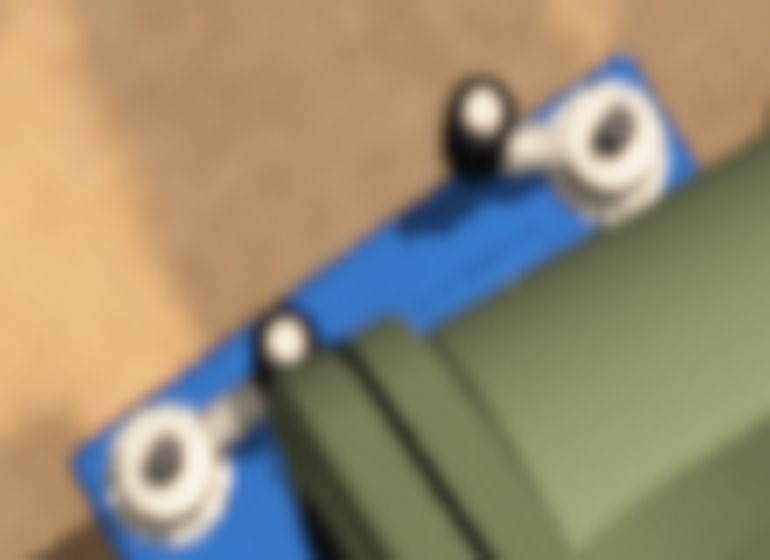

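View pics/sa.png

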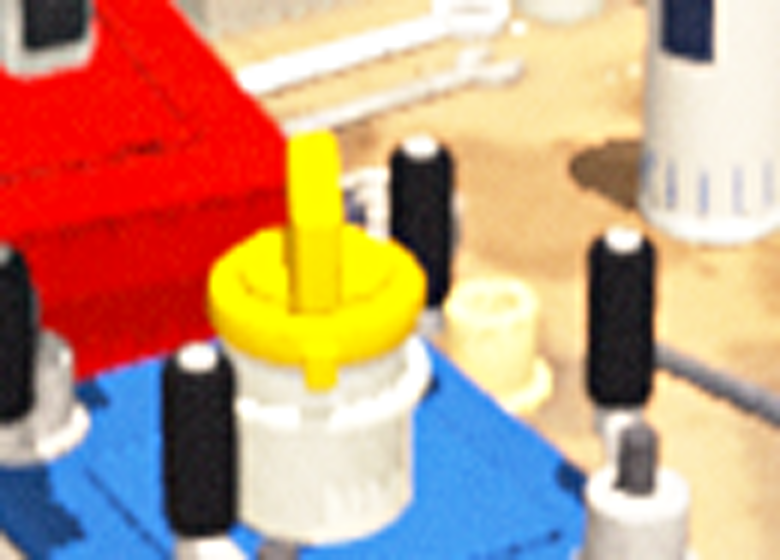

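Emit:
{"api": "drive_tool", "payload": {
  "deltas": [9, 1, 2, 0, 0.1, 9, 0, 0, 0, 0.1, 9, 0, 0, 0, 0.1, 9, 0, 0, 0, 0.1, 9, 0, 0, 0, 0.1, 7, 0, 0, 0, 0.1, 6, 0, 0, 0, 0.1, 5, 0, 0, 0, 0.1, 5, 0, 0, 0, 0.1, 0, 0, 0, 0, 0.1]
}}

```text
time: 17.02
position: [0.4195, 0.1748, 0.1249]
tool_rot: [1.901, 0.552, -1.902]
force: [0.4, -0.1, -0.0]
finger_gap: 0.0383
```

Run:
```python
from h import *
st()
r=manip.camera("side");f=r["frame"]
cv2.imwrite("pics/sb.png",cv2.resize(f[160:330,180:350],None,fx=4,fy=3.3))
```

```text
t 17.02 p [0.4195 0.1748 0.1249] g [-64.6  32.7] jaw_g 89.8 xax [-0.001 -0.    -1.   ] F [ 0.4 -0.1 -0. ] gap 0.0383
```

View pics/sb.png

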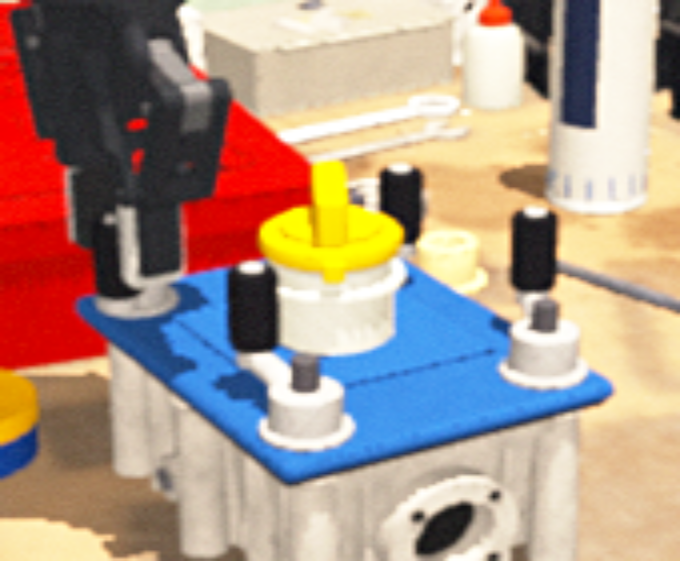

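Emit:
{"api": "drive_tool", "payload": {
  "deltas": [0, -3.5, 1, 0, 0.1, 0, 0, 0, 0, 0.4, 0, 0, 0, 0, 0.7, 0, 0, 0, 0, 1, 0, 0, 0, 0, 1, 0, 0, 0, 0, 1, 0, 0, 0, 0, 1]
}}

```text
time: 17.65
position: [0.4168, 0.1775, 0.1257]
tool_rot: [1.901, 0.552, -1.901]
force: [-2.5, 2.1, 2.4]
finger_gap: 0.0162
```

Run:
```python
from h import *
st();s=manip.state();print(Rg.T@np.array(s["force"])[:2])
for v in(.2,.25,.3,.35,.4):print(v,w2g(knob('d',v)).round(1))
arc('d',.32,3.2,19)
```

```text
t 17.65 p [0.4168 0.1775 0.1257] g [-65.4  36.5] jaw_g 89.8 xax [-0.  0. -1.] F [-2.5  2.1  2.4] gap 0.0162
[-0.95547302  3.09515282]
0.2 [-61.2  34.5]
0.25 [-62.8  35.2]
0.3 [-64.4  36. ]
0.35 [-66.   36.8]
0.4 [-67.6  37.8]
0.1, -2.8, 4.3, 0, 1, 0.1, -3.6, 4.1, 0, 1, 0.1, -4.2, 3.5, 0, 1, 0.1, -4.6, 2.8, 0, 1, 0.1, -5.0, 2.1, 0, 1, 0.1, -5.3, 1.3, 0, 1, 0.1, -5.4, 0.5, 0, 1, 0.1, -5.4, -0.3, 0, 1, 0.1, -5.3, -1.1, 0, 1, 0.1, -5.1, -1.9, 0, 1, 0.1, -4.8, -2.7, 0, 1, 0.1, -4.3, -3.4, 0, 1, 0.1, -3.7, -4.0, 0, 1, 0.1, -3.1, -4.5, 0, 1, 0.1, -2.4, -4.9, 0, 1, 0.1, -1.6, -5.2, 0, 1, 0.1, -0.8, -5.4, 0, 1, 0.1, 0.0, -5.5, 0, 1, 0.1, 0.8, -5.4, 0, 1,
```

Emit:
{"api": "drive_tool", "payload": {
  "deltas": [0.1, -2.8, 4.3, 0, 1, 0.1, -3.6, 4.1, 0, 1, 0.1, -4.2, 3.5, 0, 1, 0.1, -4.6, 2.8, 0, 1, 0.1, -5.0, 2.1, 0, 1, 0.1, -5.3, 1.3, 0, 1, 0.1, -5.4, 0.5, 0, 1, 0.1, -5.4, -0.3, 0, 1, 0.1, -5.3, -1.1, 0, 1, 0.1, -5.1, -1.9, 0, 1]
}}

```text
time: 18.48
position: [0.3801, 0.2085, 0.1249]
tool_rot: [1.905, 0.55, -1.899]
force: [9.7, -3.9, -0.6]
finger_gap: 0.016
```

Run:
```python
from h import *
st();s=manip.state();print(Rg.T@np.array(s["force"])[:2]);print("exp",w2g(knob('d',.32+10*2.88/19)))
```

```text
t 18.48 p [0.3801 0.2085 0.1249] g [-79.6  82.3] jaw_g 89.7 xax [ 0.003  0.    -1.   ] F [ 9.7 -3.9 -0.6] gap 0.016
[ 6.02771346 -8.52911653]
exp [-80.57832334  83.31838269]
```

Emit:
{"api": "drive_tool", "payload": {
  "deltas": [0.1, -4.8, -2.7, 0, 1, 0.1, -4.3, -3.4, 0, 1, 0.1, -3.7, -4.0, 0, 1, 0.1, -3.1, -4.5, 0, 1, 0.1, -2.4, -4.9, 0, 1, 0.1, -1.6, -5.2, 0, 1, 0.1, -0.8, -5.4, 0, 1, 0.1, 0, -5.5, 0, 1, 0.1, 0.8, -5.4, 0, 1, 0, 1.0, -3.4, 0, 1, 0, 0, 0, 0, 1]
}}

```text
time: 19.4
position: [0.4061, 0.2485, 0.1237]
tool_rot: [1.901, 0.552, -1.902]
force: [-4.6, 1.7, 5.3]
finger_gap: 0.0163
```

Run:
```python
from h import *
st();s=manip.state();print(Rg.T@np.array(s["force"])[:2]);print("exp",w2g(knob('d',3.3)))
```

```text
t 19.4 p [0.4061 0.2485 0.1237] g [-36.1 102.1] jaw_g 89.8 xax [-0.001  0.    -1.   ] F [-4.6  1.7  5.3] gap 0.0163
[-2.99416184  3.93645299]
exp [-36.23436318 102.02307732]
```

Push on against the stop along the tangent (+gx, −gy a little).

Emit:
{"api": "drive_tool", "payload": {
  "deltas": [0, 0.7, -2, 0, 1, 0, 0.7, -2, 0, 1, 0, 0.3, -1, 0, 1, 0, 0, 0, 0, 1, 0, 0, 0, 0, 1]
}}

```text
time: 19.82
position: [0.4102, 0.2497, 0.1237]
tool_rot: [1.899, 0.553, -1.903]
force: [-8.9, 3.6, 6.6]
finger_gap: 0.016
```

Run:
```python
from h import *
st();s=manip.state();print(Rg.T@np.array(s["force"])[:2])
```

```text
t 19.82 p [0.4102 0.2497 0.1237] g [-32.  100.9] jaw_g 89.8 xax [-0.002 -0.    -1.   ] F [-8.9  3.6  6.6] gap 0.016
[-5.53027605  7.83123263]
```

Emit:
{"api": "drive_tool", "payload": {
  "deltas": [0, 0.9, -2, 0, 1, 0, 0.9, -2, 0, 1, 0, 0, 0, 0, 1, 0, 0, 0, 0, 1]
}}

```text
time: 20.15
position: [0.4127, 0.2506, 0.1235]
tool_rot: [1.895, 0.554, -1.906]
force: [-18.9, 5.9, 9.6]
finger_gap: 0.0162
```

Run:
```python
from h import *
st();s=manip.state();print(Rg.T@np.array(s["force"])[:2])
```

```text
t 20.15 p [0.4127 0.2506 0.1235] g [-29.4 100.2] jaw_g 89.9 xax [-0.005 -0.001 -1.   ] F [-18.9   5.9   9.6] gap 0.0162
[-12.74270161  15.1812885 ]
```

Emit:
{"api": "drive_tool", "payload": {
  "deltas": [0, -0.7, 2, 0, 1, 0, 0, 0, 0, 0.3, 0, 0, 0, 0, 0.3, 0, 0, 0, 0, 0.3, 0, 0, 0, 0, 0.3, -10, 0, 0, 0, 0.3, -20, 0, 0, 0, 0.3, -20, 0, 0, 0, 0.3, -20, 0, 0, 0, 0.2, 0, 35, 5, 0, 0.1, 0, 0, 0, 0, 0.1, 0, 0, 0, 0, 0.1]
}}

```text
time: 21.15
position: [0.429, 0.2162, 0.1939]
tool_rot: [1.904, 0.549, -1.902]
force: [-0.5, -0.3, 0.2]
finger_gap: 0.038
```

Run:
```python
from h import *
st();c=g2w((65,-37.5)); plan((*c,.195),(*c,.125))
r=manip.camera("side");f=r["frame"]
print("knob",[(w2g(d["position"][:2]).round(1),round(d["position"][2],3),round(d["confidence"],2)) for d in manip.pinpoint("knob_a","side")])
for n in 'acd': print(n,w2g(knob(n,3.3)).round(1),proj(r,(*knob(n,3.3),.160)))
cv2.imwrite("pics/sc.png",cv2.resize(f[160:330,180:350],None,fx=4,fy=3.3))
```

```text
t 21.15 p [0.429  0.2162 0.1939] g [-34.3  62.5] jaw_g 89.6 xax [ 0.001 -0.    -1.   ] F [-0.5 -0.3  0.2] gap 0.038
[-1.0, 99.3, -99.9] len 140.9
[70.0, -0.0, 0.0] len 70.0
knob [(array([ 65.8, -41.3]), 0.144, 0.84), (array([-35.2,  99.6]), 0.141, 0.77), (array([-47.9, -36.2]), 0.149, 0.64), (array([55.6, 32.3]), 0.144, 0.55)]
a [48.6 32. ] [278.21172171 212.04904681   0.82151382]
c [-48.6 -32. ] [241.50999448 241.82958322   0.72365627]
d [-36.2 102. ] [208.51554583 208.38686523   0.83516203]
```

View pics/sc.png

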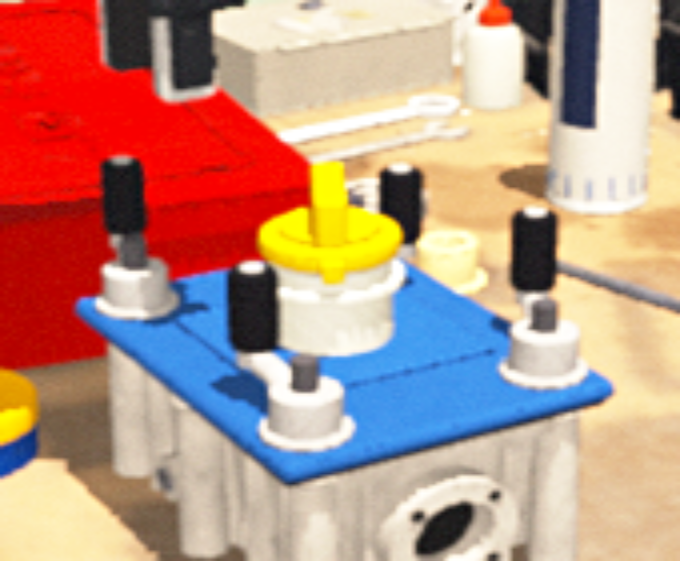

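Emit:
{"api": "drive_tool", "payload": {
  "deltas": [0, 19.8, -20, 0, 0.1, 0, 19.8, -20, 0, 0.1, 0, 19.8, -20, 0, 0.1, 0, 19.8, -20, 0, 0.1, 0, 19.8, -20, 0, 0.1, 0, 0, 0, 0, 0.1, 0, 0, 0, 0, 0.1]
}}

```text
time: 21.83
position: [0.5659, 0.1876, 0.1928]
tool_rot: [1.901, 0.552, -1.903]
force: [-0.7, 0.1, 0.4]
finger_gap: 0.0382
```

Run:
```python
from h import *
st();c=g2w((65,-37.5)); plan((*c,.195),(*c,.125))
r=manip.camera("side");f=r["frame"]
cv2.imwrite("pics/sd.png",cv2.resize(f[160:330,180:350],None,fx=4,fy=3.3))
r=manip.camera("top");f=r["frame"]
for n in 'acd': print(n,[proj(r,(*knob(n,v),.160))[:2].round(1).tolist() for v in(3.1,3.3)])
cv2.imwrite("pics/td.png",cv2.resize(f[150:310,220:420],None,fx=4,fy=3.7))
```

```text
t 21.83 p [0.5659 0.1876 0.1928] g [ 65.7 -35.4] jaw_g 89.7 xax [-0.001 -0.    -1.   ] F [-0.7  0.1  0.4] gap 0.0382
[-2.2, 2.1, 0.7] len 3.2
[70.0, 0.0, -0.1] len 70.0
a [[292.9, 204.7], [295.6, 207.9]]
c [[362.0, 237.8], [359.2, 234.6]]
d [[290.4, 276.5], [288.9, 272.4]]
```

View pics/td.png

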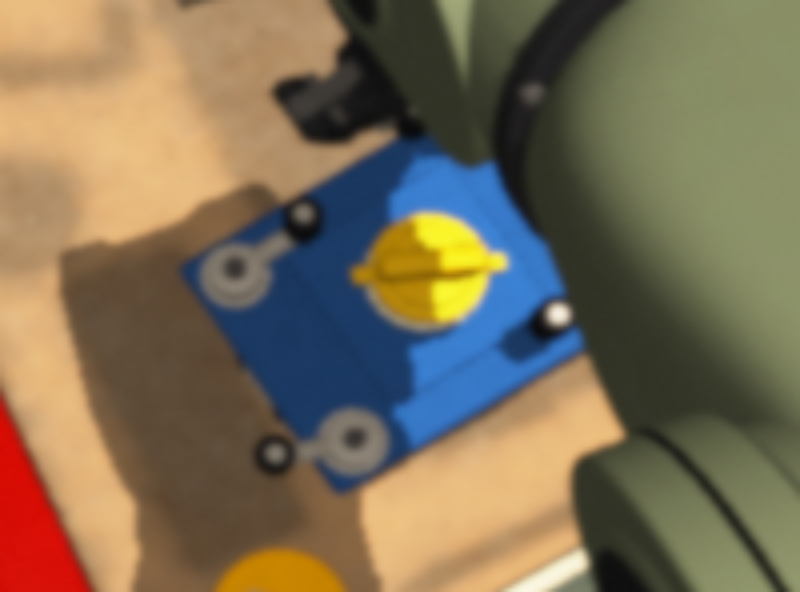

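View pics/sd.png

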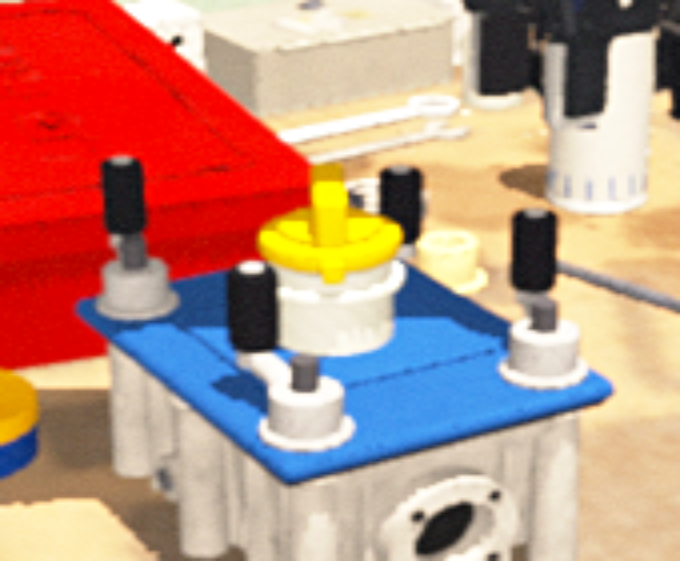

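Emit:
{"api": "drive_tool", "payload": {
  "deltas": [9, 2, 1, 0, 0.1, 9, 0, 0, 0, 0.1, 9, 0, 0, 0, 0.1, 9, 0, 0, 0, 0.1, 9, 0, 0, 0, 0.1, 7, 0, 0, 0, 0.1, 6, 0, 0, 0, 0.1, 5, 0, 0, 0, 0.1, 5, 0, 0, 0, 0.1, 0, 0, 0, 0, 0.1]
}}

```text
time: 22.77
position: [0.5657, 0.1851, 0.1248]
tool_rot: [1.9, 0.552, -1.902]
force: [0.5, 0.2, 0.1]
finger_gap: 0.0383
```

Run:
```python
from h import *
st()
r=manip.camera("side");f=r["frame"]
cv2.imwrite("pics/se.png",cv2.resize(f[160:330,200:370],None,fx=4,fy=3.3))
```

```text
t 22.77 p [0.5657 0.1851 0.1248] g [ 64.2 -37.4] jaw_g 89.8 xax [-0.001 -0.    -1.   ] F [0.5 0.2 0.1] gap 0.0383
```

View pics/se.png

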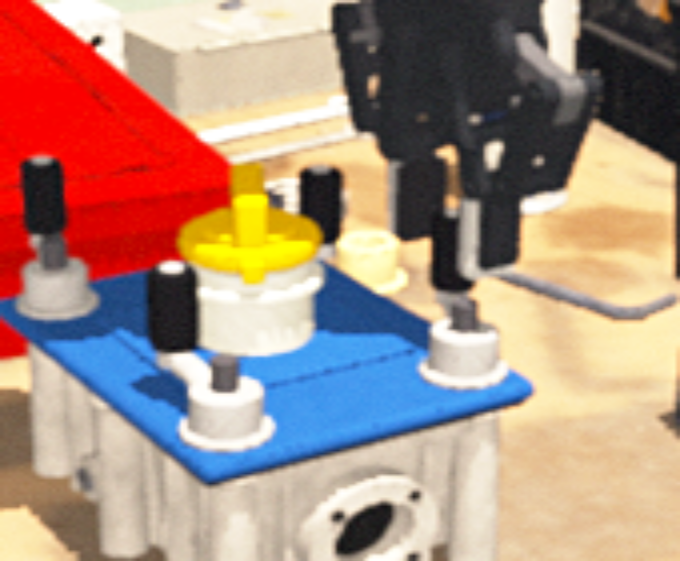

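Knob b (crop ~450,250) stands between the jaws. Closing.

Emit:
{"api": "drive_tool", "payload": {
  "deltas": [0, 0, 0, 0, 0.4, 0, 0, 0, 0, 0.7, 0, 0, 0, 0, 1, 0, 0, 0, 0, 1, 0, 0, 0, 0, 1, 0, 0, 0, 0, 1]
}}

```text
time: 23.32
position: [0.5661, 0.1852, 0.1259]
tool_rot: [1.902, 0.552, -1.901]
force: [0.4, 0.5, 1.4]
finger_gap: 0.0163
```

Run:
```python
from h import *
st();s=manip.state();print(Rg.T@np.array(s["force"])[:2])
for v in(.2,.25,.3,.35,.4):print(v,w2g(knob('b',v)).round(1))
arc('b',.28,3.2,19)
```

```text
t 23.32 p [0.5661 0.1852 0.1259] g [ 64.6 -37.5] jaw_g 89.8 xax [ 0.  0. -1.] F [0.4 0.5 1.4] gap 0.0163
[0.59143694 0.20665721]
0.2 [ 61.2 -34.5]
0.25 [ 62.8 -35.2]
0.3 [ 64.4 -36. ]
0.35 [ 66.  -36.8]
0.4 [ 67.6 -37.8]
0.1, 0.9, -4.0, 0, 1, 0.1, 3.5, -4.3, 0, 1, 0.1, 4.1, -3.7, 0, 1, 0.1, 4.6, -3.0, 0, 1, 0.1, 5.0, -2.3, 0, 1, 0.1, 5.3, -1.5, 0, 1, 0.1, 5.5, -0.7, 0, 1, 0.1, 5.5, 0.2, 0, 1, 0.1, 5.4, 1.0, 0, 1, 0.1, 5.2, 1.8, 0, 1, 0.1, 4.9, 2.6, 0, 1, 0.1, 4.4, 3.3, 0, 1, 0.1, 3.8, 4.0, 0, 1, 0.1, 3.2, 4.5, 0, 1, 0.1, 2.5, 4.9, 0, 1, 0.1, 1.7, 5.3, 0, 1, 0.1, 0.9, 5.5, 0, 1, 0.1, 0.0, 5.5, 0, 1, 0.1, -0.8, 5.5, 0, 1,
```

Emit:
{"api": "drive_tool", "payload": {
  "deltas": [0.1, 1.9, -4.4, 0, 1, 0.1, 3.5, -4.3, 0, 1, 0.1, 4.1, -3.7, 0, 1, 0.1, 4.6, -3.0, 0, 1, 0.1, 5.0, -2.3, 0, 1, 0.1, 5.3, -1.5, 0, 1, 0.1, 5.5, -0.7, 0, 1, 0.1, 5.5, 0.2, 0, 1, 0.1, 5.4, 1.0, 0, 1, 0.1, 5.2, 1.8, 0, 1]
}}

```text
time: 24.15
position: [0.6048, 0.1563, 0.1248]
tool_rot: [1.901, 0.554, -1.902]
force: [-2.2, 4.9, 2.9]
finger_gap: 0.0162
```

Run:
```python
from h import *
st();s=manip.state();print(Rg.T@np.array(s["force"])[:2]);print("exp",w2g(knob('b',.28+10*2.92/19)))
```

```text
t 24.15 p [0.6048 0.1563 0.1248] g [ 81.6 -82.7] jaw_g 89.8 xax [-0.001  0.002 -1.   ] F [-2.2  4.9  2.9] gap 0.0162
[0.83341971 5.30216789]
exp [ 80.86270134 -82.69839654]
```

Emit:
{"api": "drive_tool", "payload": {
  "deltas": [0.1, 4.9, 2.6, 0, 1, 0.1, 4.4, 3.3, 0, 1, 0.1, 3.8, 4.0, 0, 1, 0.1, 3.2, 4.5, 0, 1, 0.1, 2.5, 4.9, 0, 1, 0.1, 1.7, 5.3, 0, 1, 0.1, 0.9, 5.5, 0, 1, 0.1, 0, 5.5, 0, 1, 0.1, -0.8, 5.5, 0, 1, 0, -1.0, 3.4, 0, 1, 0, 0, 0, 0, 1]
}}

```text
time: 25.07
position: [0.5787, 0.1145, 0.1246]
tool_rot: [1.904, 0.55, -1.899]
force: [3.6, -1.4, 6.3]
finger_gap: 0.0162
```

Run:
```python
from h import *
st();s=manip.state();print(Rg.T@np.array(s["force"])[:2]);print("exp",w2g(knob('b',3.3)))
```

```text
t 25.07 p [0.5787 0.1145 0.1246] g [  37.1 -103.8] jaw_g 89.7 xax [ 0.002  0.    -1.   ] F [ 3.6 -1.4  6.3] gap 0.0162
[ 2.26833542 -3.1603756 ]
exp [  36.23436318 -102.02307732]
```

Emit:
{"api": "drive_tool", "payload": {
  "deltas": [0, -0.7, 2, 0, 1, 0, -0.7, 2, 0, 1, 0, -0.4, 1, 0, 1, 0, 0, 0, 0, 1, 0, 0, 0, 0, 1]
}}

```text
time: 25.48
position: [0.5763, 0.1134, 0.1252]
tool_rot: [1.909, 0.549, -1.893]
force: [18.4, -2.7, 6.7]
finger_gap: 0.0161
```

Run:
```python
from h import *
st();s=manip.state();print(Rg.T@np.array(s["force"])[:2])
```

```text
t 25.48 p [0.5763 0.1134 0.1252] g [  34.5 -103.5] jaw_g 89.7 xax [ 0.008  0.001 -1.   ] F [18.4 -2.7  6.7] gap 0.0161
[ 14.10703288 -12.17922315]
```

Emit:
{"api": "drive_tool", "payload": {
  "deltas": [0, -0.4, 1.5, 0, 1, 0, 0, 0, 0, 1, 0, 0.5, -2.5, 0, 1, 0, 0, 0, 0, 0.3, 0, 0, 0, 0, 0.3, 0, 0, 0, 0, 0.3, 0, 0, 0, 0, 0.3, -10, 0, 0, 0, 0.3, -20, 0, 0, 0, 0.3, -20, 0, 0, 0, 0.3, -20, 0, 0, 0, 0.2, -15, 35, -10, 0, 0.1, 0, 35, 0, 0, 0.1, 0, 0, 0, 0, 0.1]
}}

```text
time: 26.65
position: [0.6219, 0.054, 0.21]
tool_rot: [1.905, 0.542, -1.902]
force: [-0.4, -1.7, -1.2]
finger_gap: 0.0381
```

Run:
```python
from h import *
st()
r=manip.camera("side");f=r["frame"]
for n in 'acdb': print(n,proj(r,(*knob(n,3.3),.160))[:2].round(1))
cv2.imwrite("pics/sf.png",cv2.resize(f[160:330,180:350],None,fx=4,fy=3.3))
print([(w2g(d["position"][:2]).round(1),np.round(d["position"],4),d["confidence"]) for d in manip.pinpoint("cap_grip","side")])
r=manip.camera("top");f=r["frame"]
for n in 'acdb': print(n,[proj(r,(*knob(n,v),.160))[:2].round(1).tolist() for v in(3.1,3.3)])
cv2.imwrite("pics/tf.png",cv2.resize(f[150:310,220:420],None,fx=4,fy=3.7))
w=cloud(r).reshape(-1,3);w=w[~np.isnan(w[:,0])];g=(w[:,:2]-C)@Rg*1000
m=(w[:,2]>.170)&(w[:,2]<.19)&(np.hypot(*g.T)<32)
gg=g[m];mu=gg.mean(0);d=np.linalg.svd(gg-mu)[2][0];print(m.sum(),mu,np.degrees(np.arctan2(d[1],d[0]))%180, "world",np.degrees(np.arctan2(d[1],d[0])+YAW)%180, np.percentile(w[m,2],[50,95]))
```

```text
t 26.65 p [0.6219 0.054  0.21  ] g [  40.9 -178.1] jaw_g 89.4 xax [ 0.003 -0.003 -1.   ] F [-0.4 -1.7 -1.2] gap 0.0381
a [278.2 212. ]
c [241.5 241.8]
d [208.5 208.4]
b [322.8 246.7]
[(array([ 1.7, -0.9]), array([0.4934, 0.1822, 0.1674]), 0.98)]
a [[292.9, 204.7], [295.6, 207.9]]
c [[362.0, 237.8], [359.2, 234.6]]
d [[290.4, 276.5], [288.9, 272.4]]
b [[362.9, 167.7], [364.4, 171.5]]
199 [-1.28547048 -0.22023345] 62.13314030102693 world 94.73314030102694 [0.17570843 0.1790459 ]
```

View pics/tf.png

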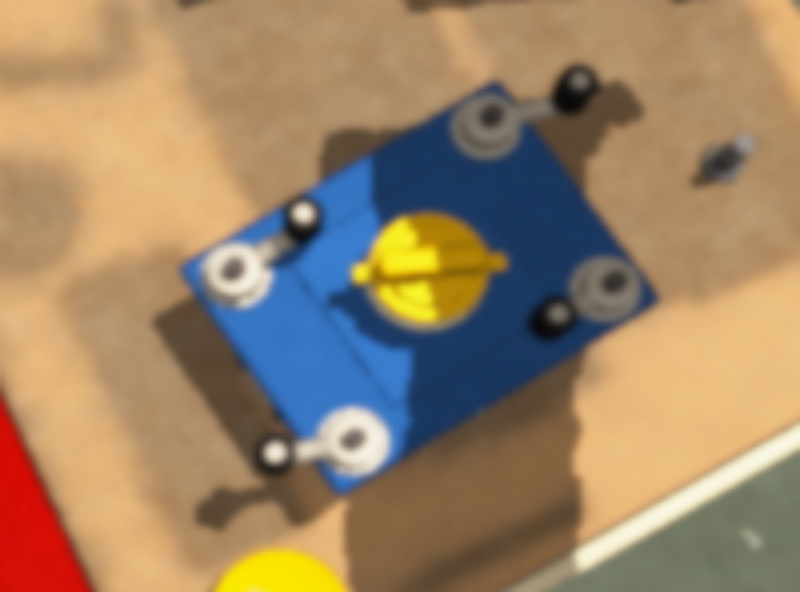

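View pics/sf.png

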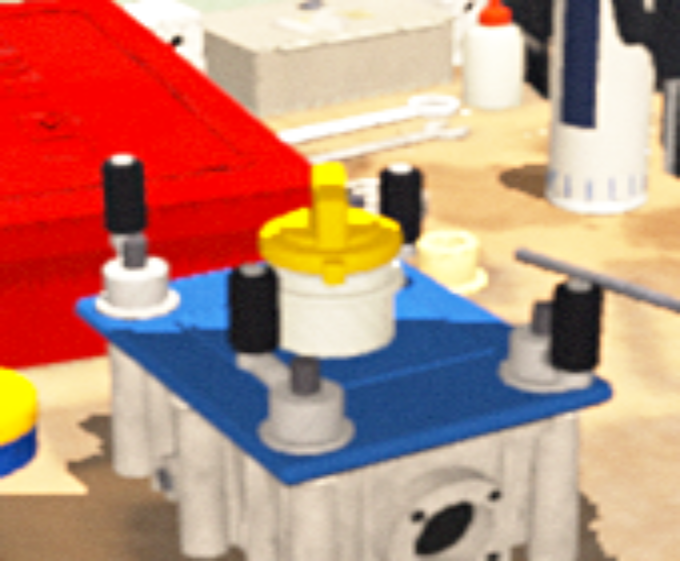

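Emit:
{"api": "drive_tool", "payload": {
  "deltas": [0, 0, 0, -0.12, 0.1, 0, 0, 0, -0.12, 0.1, 0, 0, 0, -0.12, 0.1, 0, 0, 0, -0.12, 0.1, 0, 0, 0, -0.12, 0.1, 0, 0, 0, -0.12, 0.1, 0, 0, 0, -0.12, 0.1, 0, 0, 0, -0.12, 0.1, 0, 0, 0, -0.12, 0.1, 0, 0, 0, 0, 0.1, 0, 0, 0, 0, 0.1]
}}

```text
time: 27.72
position: [0.6191, 0.0611, 0.209]
tool_rot: [1.157, 1.242, -1.157]
force: [-0.4, 0.2, 0.8]
finger_gap: 0.0383
```

Run:
```python
from h import *
st();print(np.round(manip.state()["q"],3));plan((*C,.21),(*C,.142))
```

```text
t 27.72 p [0.6191 0.0611 0.209 ] g [  42.4 -170.6] jaw_g 151.5 xax [-0.  0. -1.] F [-0.4  0.2  0.8] gap 0.0383
[-0.01   0.802 -0.312  1.3    0.253  1.079 -0.281]
[-0.9, -118.7, -129.6] len 175.8
[68.0, 0.0, 0.0] len 68.0
```

Emit:
{"api": "drive_tool", "payload": {
  "deltas": [0, -19.8, -21.6, 0, 0.1, 0, -19.8, -21.6, 0, 0.1, 0, -19.8, -21.6, 0, 0.1, 0, -19.8, -21.6, 0, 0.1, 0, -19.8, -21.6, 0, 0.1, 0, -19.8, -21.6, 0, 0.1, 0, 0, 0, 0, 0.1, 0, 0, 0, 0, 0.1, 0, 0, 0, 0, 0.1]
}}

```text
time: 28.47
position: [0.4916, 0.1808, 0.209]
tool_rot: [1.157, 1.241, -1.156]
force: [-0.7, -0.3, 0.6]
finger_gap: 0.0386
```

Run:
```python
from h import *
st();plan((*C,.21),(*C,.142))
r=manip.camera("side");f=r["frame"]
cv2.imwrite("pics/sg.png",cv2.resize(f[120:330,180:350],None,fx=4,fy=2.8))
```

```text
t 28.47 p [0.4916 0.1808 0.209 ] g [-0.6 -1.1] jaw_g 151.5 xax [ 0. -0. -1.] F [-0.7 -0.3  0.6] gap 0.0386
[-1.0, -0.0, -1.2] len 1.6
[68.0, -0.0, -0.0] len 68.0
```

View pics/sg.png

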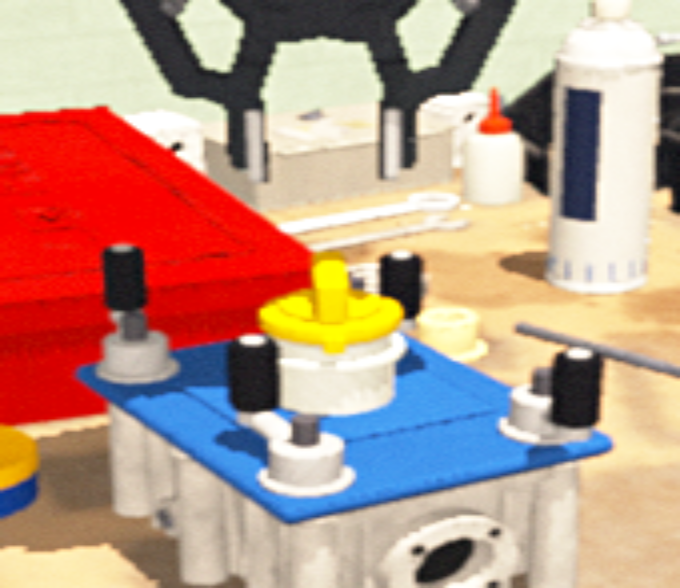

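Emit:
{"api": "drive_tool", "payload": {
  "deltas": [9, 0, -1.2, 0, 0.1, 9, 0, 0, 0, 0.1, 9, 0, 0, 0, 0.1, 9, 0, 0, 0, 0.1, 8, 0, 0, 0, 0.1, 7, 0, 0, 0, 0.1, 6, 0, 0, 0, 0.1, 5, 0, 0, 0, 0.1, 3, 0, 0, 0, 0.1, 0, 0, 0, 0, 0.1]
}}

```text
time: 29.35
position: [0.4911, 0.1821, 0.1433]
tool_rot: [1.154, 1.244, -1.155]
force: [-0.3, 1.1, -0.5]
finger_gap: 0.0384
```

Run:
```python
from h import *
st()
r=manip.camera("side");f=r["frame"]
cv2.imwrite("pics/sh.png",cv2.resize(f[120:330,180:350],None,fx=4,fy=2.8))
```

```text
t 29.35 p [0.4911 0.1821 0.1433] g [-0.3  0.3] jaw_g 151.6 xax [-0.001 -0.    -1.   ] F [-0.3  1.1 -0.5] gap 0.0384
```

View pics/sh.png

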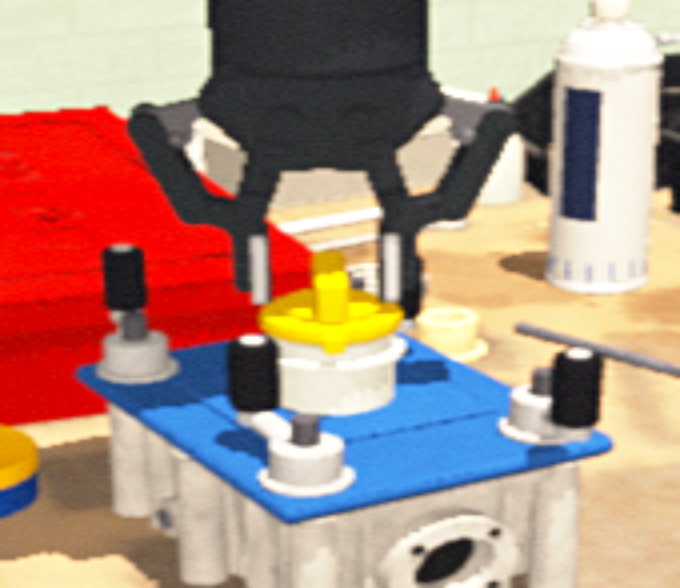

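Emit:
{"api": "drive_tool", "payload": {
  "deltas": [0, 0, 0, 0, 0.4, 0, 0, 0, 0, 0.7, 0, 0, 0, 0, 1, 0, 0, 0, 0, 1, 0, 0, 0, 0, 1, 0, 0, 0, 0, 1],
  "squeeze": 60
}}

```text
time: 29.9
position: [0.4919, 0.1822, 0.1441]
tool_rot: [1.156, 1.242, -1.153]
force: [5.8, -0.5, 1.7]
finger_gap: 0.0106
```

Run:
```python
from h import *
st();print(np.round(manip.state()["wrist_torque"],2))
r=manip.camera("side");f=r["frame"]
cv2.imwrite("pics/si.png",cv2.resize(f[120:330,180:350],None,fx=4,fy=2.8))
```

```text
t 29.9 p [0.4919 0.1822 0.1441] g [ 0.5 -0. ] jaw_g 151.6 xax [ 0.001  0.001 -1.   ] F [ 5.8 -0.5  1.7] gap 0.0106
[-0.06 -1.33  0.09]
```

View pics/si.png

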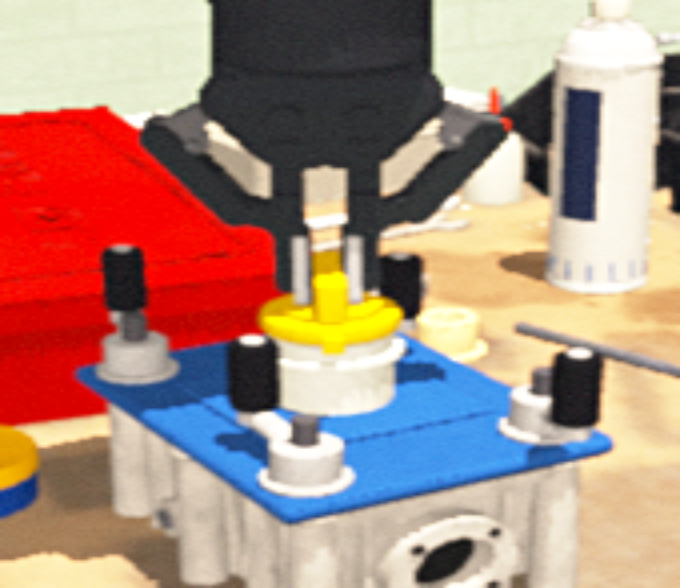

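Emit:
{"api": "drive_tool", "payload": {
  "deltas": [0.2, 0, 0, 0.1, 1, 0.3, 0, 0, 0.1, 1, 0.3, 0, 0, 0.1, 1, 0.3, 0, 0, 0.1, 1, 0.3, 0, 0, 0.1, 1, 0.3, 0, 0, 0.1, 1, 0.3, 0, 0, 0.1, 1, 0.3, 0, 0, 0.1, 1]
}}

```text
time: 30.62
position: [0.4923, 0.1823, 0.142]
tool_rot: [1.726, 0.769, -1.721]
force: [7.7, -1.2, 2.8]
finger_gap: 0.0103
```

Run:
```python
from h import *
st();print(np.round(manip.state()["wrist_torque"],2))
```

```text
t 30.62 p [0.4923 0.1823 0.142 ] g [ 0.8 -0.2] jaw_g 105.5 xax [ 0.003  0.001 -1.   ] F [ 7.7 -1.2  2.8] gap 0.0103
[-0.16 -1.72  0.11]
```

Emit:
{"api": "drive_tool", "payload": {
  "deltas": [0.3, 0, 0, 0.08, 1, 0.2, 0, 0, 0.08, 1, 0, 0, 0, 0, 1]
}}

```text
time: 30.87
position: [0.4924, 0.1822, 0.1415]
tool_rot: [1.832, 0.646, -1.826]
force: [8.5, -2.1, 2.8]
finger_gap: 0.0104
```

Run:
```python
from h import *
st();print(np.round(manip.state()["wrist_torque"],2))
```

```text
t 30.87 p [0.4924 0.1822 0.1415] g [ 0.9 -0.3] jaw_g 96.3 xax [ 0.003  0.    -1.   ] F [ 8.5 -2.1  2.8] gap 0.0104
[-0.31 -1.83 -0.03]
```

Emit:
{"api": "drive_tool", "payload": {
  "deltas": [0.2, 0, 0, 0.06, 1, 0.2, 0, 0, 0.06, 1, 0, 0, 0, 0, 1]
}}

```text
time: 31.12
position: [0.4924, 0.1822, 0.1411]
tool_rot: [1.907, 0.548, -1.901]
force: [7.6, -2.2, 3.6]
finger_gap: 0.0106
```

Run:
```python
from h import *
st();print(np.round(manip.state()["wrist_torque"],2))
```

```text
t 31.12 p [0.4924 0.1822 0.1411] g [ 0.9 -0.4] jaw_g 89.5 xax [ 0.003  0.001 -1.   ] F [ 7.6 -2.2  3.6] gap 0.0106
[-0.32 -1.81 -0.04]
```

Emit:
{"api": "drive_tool", "payload": {
  "deltas": [0.1, 0, 0, 0.06, 1, 0.1, 0, 0, 0.06, 1, 0, 0, 0, 0, 1]
}}

```text
time: 31.37
position: [0.4925, 0.1823, 0.1409]
tool_rot: [1.98, 0.444, -1.974]
force: [7.6, -1.6, 5.0]
finger_gap: 0.0106
```

Run:
```python
from h import *
st();print(np.round(manip.state()["wrist_torque"],2))
```

```text
t 31.37 p [0.4925 0.1823 0.1409] g [ 1.  -0.3] jaw_g 82.7 xax [ 0.003  0.    -1.   ] F [ 7.6 -1.6  5. ] gap 0.0106
[-0.4  -1.83  1.29]
```

Emit:
{"api": "drive_tool", "payload": {
  "deltas": [0, 0, 0, 0.05, 1, 0, 0, 0, 0, 1, 0, 0, 0, 0, 1]
}}

```text
time: 31.62
position: [0.4924, 0.1822, 0.141]
tool_rot: [2.007, 0.402, -2.001]
force: [7.9, -2.0, 4.5]
finger_gap: 0.0105
```

Run:
```python
from h import *
st();print(np.round(manip.state()["wrist_torque"],2))
```

```text
t 31.62 p [0.4924 0.1822 0.141 ] g [ 0.9 -0.3] jaw_g 80.1 xax [ 0.003  0.    -1.   ] F [ 7.9 -2.   4.5] gap 0.0105
[-0.44 -1.88  1.61]
```

Emit:
{"api": "drive_tool", "payload": {
  "deltas": [0, 0, 0, -0.06, 1, 0, 0, 0, 0, 0.3, 0, 0, 0, 0, 0.3, 0, 0, 0, 0, 0.3, 0, 0, 0, 0, 0.3, -10, 0, 0, 0, 0.3, -20, 0, 0, 0, 0.3, -25, 0, 0, 0, 0.3, -25, 0, 0, 0, 0.3, 0, 35, 0, 0, 0.3, 0, 35, 0, 0, 0.3, 0, 35, 0, 0, 0.3, 0, 35, 0, 0, 0.3, 0, 35, 0, 0, 0.3, 0, 0, 0, 0, 0.3]
}}

```text
time: 32.87
position: [0.5696, 0.018, 0.2201]
tool_rot: [1.972, 0.445, -1.973]
force: [-0.5, -1.0, -1.0]
finger_gap: 0.0299
```

Run:
```python
from h import *
st()
r=manip.camera("side");f=r["frame"]
cv2.imwrite("pics/sj.png",cv2.resize(f[160:330,180:350],None,fx=4,fy=3.3))
print([(w2g(d["position"][:2]).round(1),np.round(d["position"],4),d["confidence"]) for d in manip.pinpoint("cap_grip","side")])
for b in("bush_brass","grease_tin","vee_block"): print(b,[np.round(d["position"],4) for d in manip.pinpoint(b,"side")][:1])
r=manip.camera("top");f=r["frame"]
for n in 'acdb': print(n,[proj(r,(*knob(n,v),.160))[:2].round(1).tolist() for v in(3.1,3.3)])
for b in("bush_brass","grease_tin","vee_block"): print(b,[np.round(d["position"],4) for d in manip.pinpoint(b,"top")][:1])
cv2.imwrite("pics/tj.png",cv2.resize(f[150:310,220:420],None,fx=4,fy=3.7))
w=cloud(r).reshape(-1,3);w=w[~np.isnan(w[:,0])];g=(w[:,:2]-C)@Rg*1000
m=(w[:,2]>.167)&(w[:,2]<.19)&(np.hypot(*g.T)<32)
gg=g[m];mu=gg.mean(0);d=np.linalg.svd(gg-mu)[2][0];print(m.sum(),mu,np.degrees(np.arctan2(d[1],d[0]))%180, np.percentile(w[m,2],[50,95]))
```

```text
t 32.87 p [0.5696 0.018  0.2201] g [ -22.5 -180.2] jaw_g 83.0 xax [ 0.    -0.003 -1.   ] F [-0.5 -1.  -1. ] gap 0.0299
[(array([ 0.5, -3.8]), array([0.494 , 0.1791, 0.1648]), 0.58), (array([54.6, 32.1]), array([0.5202, 0.2385, 0.1447]), 0.35)]
bush_brass [array([0.5369, 0.4498, 0.0039])]
grease_tin [array([0.3326, 0.2435, 0.0005])]
vee_block [array([0.6922, 0.264 , 0.0031])]
a [[292.9, 204.7], [295.6, 207.9]]
c [[362.0, 237.8], [359.2, 234.6]]
d [[290.4, 276.5], [288.9, 272.4]]
b [[362.9, 167.7], [364.4, 171.5]]
bush_brass [array([0.5324, 0.4466, 0.0012])]
grease_tin [array([0.3358, 0.245 , 0.0027])]
vee_block [array([0.6984, 0.2635, 0.0008])]
197 [-0.91224172  0.31803187] 179.14882967766994 [0.17352667 0.17637908]
```

View pics/tj.png

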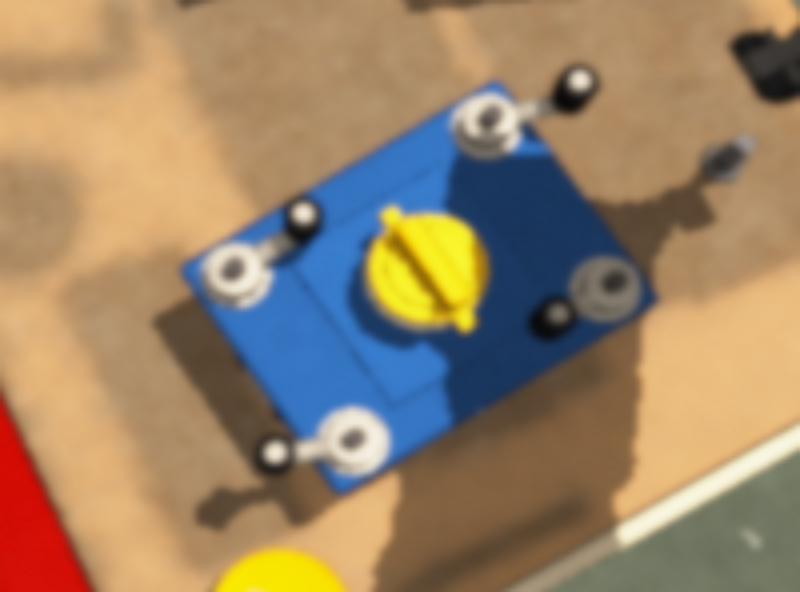

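View pics/sj.png

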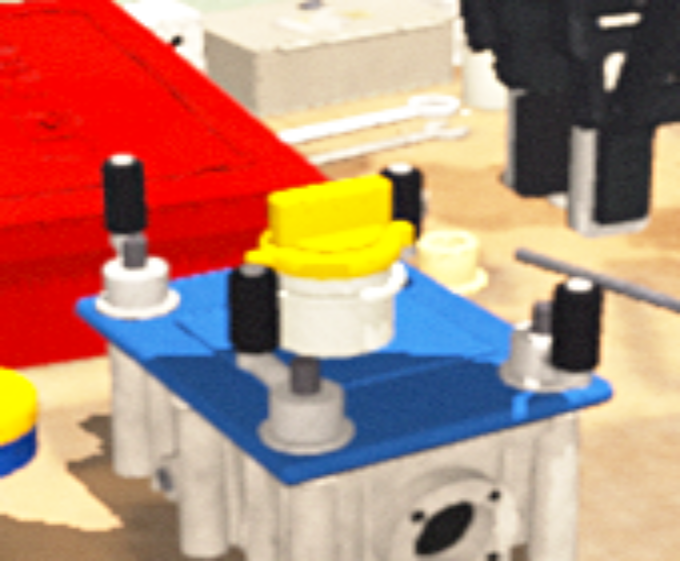

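Run:
```python
from rig import manip
print(manip.sign_off())
```

```text
the job is handed in; nothing more can be done
None
```

I tightened all four lever nuts to their stops in cross order (a, then c, d, b) and then locked the filler cap. The job is handed in at about 33 s, with the arm clear of everything.

**Nuts:** At the end of each turn the pushing force rose to about 17–22 N, well above the 4 N of thread friction. In the last top picture all four knobs lie within about 1 pixel of where an angle of 3.3 rad puts them. The side camera showed knobs a and d about 2 pixels off, which I put down to its calibration.

**Cap:** The wrist turned 1.2 rad, and the torque then jumped to 1.3–1.6 N m at the stop, against 0.12 N m of friction. The grip bar itself turned about 1.1 rad in the pictures, which fits a starting angle near 0.1 rad. It also sits about 3 mm lower, as it should.

**Bystanders:** The bush, the tin and the vee block measure the same as at the start, within the network's error.

**What disagreed:**
- **Fingertip height:** The fingertips showed about 18 mm above the reported tool point instead of 8 mm ahead of it. My first closing over knob a missed because of this; I then lowered the grip to match what the picture showed.
- **Nut identity:** The housing looks the same turned half round, so "a" and "c" (and "b" and "d") may be swapped in name. The cross order holds either way.

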